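# Clip a snow-crystal plate onto the viewing stage

## Robot

A 7-joint arm with a two-finger parallel gripper is mounted at the origin on the work surface. World frame = base frame: x ahead of the robot, y to its left, z up, the work surface at z = 0. Lengths are in mm, angles in rad, forces in N, time in s.
With the tool pointing down it reaches from about 400 to 850 mm from the base axis. Payload 4.4 kg.
Tool frame: the origin (TCP) lies midway between the tips of the shut fingers; the grasp point (between the pads) lies manip.grasp_offset behind it (manip.grasp_offset is the distance from the TCP to the grasp point, in mm); z points along the fingers, x is the direction in which the jaws open and shut, and the axes are right-handed (so a half turn about z gives the same grasp; the last joint's range is limited). The gripper opens to 94 mm and grips with 3 to 60 N. Pads are 16 mm wide; open, the fingers measure 119 mm over their backs; the gripper's body (75 mm by 177 mm) begins 78 mm behind the grasp point.
Start: joints at [-1.191, 0.628, 0.038, 1.517, -0.027, 0.996, -0.02], TCP at [280.245, 586.499, 205.478] pointing down, gripper open.
Joint ranges: [-3.06, 3.06], [-0.37, 2.12], [-1.25, 1.32], [0.18, 2.47], [-1.1, 4.24], [0.23, 1.98], [-2.94, 2.94]. Speed limits (rad/s): [2.57, 2.57, 3.14, 3.14, 3.14, 3.14, 3.14].

## Interface

Orientations are given as a rotation vector (axis times angle).
In Python, from workcell import manip, cams gives the robot as it stands.
- The arm moves only by the shell command python3 -m inch 'ROWS' [FORCE]. ROWS is JSON, a list of rows, each a list of 3 entries, a list of its own where there are three numbers: the turn, a rotation vector about the tool's x, y, z as a fraction of full scale, then the shift along the tool's x, y, z as a fraction of full scale, then the opening in per cent of the stroke, from 0 (shut) to 100 (fully open). A call has 1 to 12 rows; each row is the pose to reach, as a shift and turn from the pose commanded when the call began, along the tool's axes at that moment; what a row does not reach only later rows make up. Full scale, the value 1, is 0.15 m for a shift and 45 degrees for a turn. A row lasts 1/10 s, in which the tool goes at most 50 mm and 8.59 degrees, less where a joint would pass 70% of its speed; a pose out of reach is approached as far as the arm can. A call with a number of a shift or a turn outside -1 to 1 is refused whole. A call with a gripper value outside its range is refused whole. The fingers move at their own pace and stop on an object; FORCE is the grip in N (left out, the last holds). Time passes only in rows, so rows that repeat a pose let the fingers close. It gives the time, the measured TCP pose, the force and the opening at its end, in the units of the state.
- manip.observe(): the state, without advancing time (a new reading comes with each control period).
- cams.camera(name): name is "scene" or "top" or "wrist"; returns a dict with "color" (420x560x3 uint8, red, green, blue), "K" (3x3 intrinsics, pixels), "rvec" (rotation vector, rad) and "tvec" (3), from world to camera coordinates, as OpenCV has them. Camera axes: x right, y down, z forward; pixel columns grow to the right and rows downward; lengths in mm; the calibration is good to about 2 mm. A picture is of the moment at which its call begins. There is no depth.
- manip.job_done(): hands the job in, once; it reports no verdict.
Trained networks look in a picture, given as the dict that the camera call returned (one of the last four; its "shot" number tells which), for a name from the list of things; names that differ only in an ending like _2 or _b are one class to them, and where a whole thing is asked for, a point or a joint stands for the part that bears it (a point fixed in the world has none). Each returns a list of dicts, best first, with "conf" (0 to 1); they miss things now and then, are a little off and sometimes report something else, mostly with a low value. They report only what shows in the picture. A call takes as long as a camera call. They do not tell look-alikes from the thing itself.
- cams.find_in(picture, name): "box" ([left, top, width, height] in pixels, round what is visible of it).
The state is a dict: "t": time; "joints": joint angles; "qvel": joint speeds; "joint_torque": joint torques, N m; "tool_pos": TCP position; "ee_rot": TCP orientation; "contact_force": force on the tool from outside, world axes, zero at the start; "moment": the same for the moment, N m; "grip_width": opening from 0.0 (shut) to 1.0 (fully open).
Only numpy, scipy, OpenCV 4.12 (cv2) and the standard library are available. Lean on these libraries where they do the work, as an engineer would, in place of code of your own. Each camera call takes 0.05 s, during which the arm holds its last target.

## Task

Lift the spring clip of the viewing stage until it stays up by itself, then slide the narrower of the two tabbed plates, tab trailing, along the stage bed under the rail lips and the raised clip until you feel it press gently home against the end stop. Then bring the clip down onto the plate under control, without letting it snap shut, and let go, leaving the plate flush with the stop. The plate is glass: use only light forces (push it home with some 5 to 10 N), and leave everything else where it is.

Things in the scene. Friction and masses are not known exactly. Their poses are not given: they have to be found in the camera images.
- bed (a point): Viewing stage: a fixed dark steel slab 200 x 110 mm, 20 mm high. This point is on the top of its bed, on the long middle line, 90 mm from its open entry end and 110 mm from its clip end. Its x axis runs along the bed in the direction the plate is slid (entry end to clip end), z up. From the entry end to x = -6 mm the bed is an open apron for setting the plate down.
- lane (a point): Mouth of the lane, on the bed between the starts of the two side rails, axes as the bed's, 8 mm along x from the bed point. The rails run 42 mm on in +x, 53 mm apart inside, 12 mm high; their lips reach in to y = +-22 mm at 8.5 to 12 mm above the bed, so the plate enters only by sliding along x. Flared guides 7 mm high widen the mouth by some 5 mm each side, from 14 mm before this point.
- clip (a joint): Angle of the steel spring clip (rad): 0 fully down (as found; the toe is 1.5 mm above the bed), 1.1 fully up, about 0.056 when it rests on the plate. Its over-centre spring (0.42 N m times the sine of the angle from dead centre) pulls it down below 0.55 rad and up, to stay, above; it takes about 3 N at the bar to start lifting it, and it snaps fast if let go in between.
- clip_hinge (a point): Hinge axis of the clip (fixed), 95 mm along x from the bed point and 12 mm above the bed; the clip turns about the stage's y axis, its free end rising and swinging back toward +x.
- clip_bar (a point): Centre of the turned birch crossbar at the clip's free end: 12 mm diameter, 34 mm long, along the stage's y; pinch its two ends from above, it can turn between the fingers. Clip down: 80 mm toward the entry end from the hinge, 28 mm above it (40 mm above the bed). The strip from bar to hinge is 12 mm wide; the rubber toe is 38 mm below the bar when down.
- stop (a joint): Travel (m) of the end stop's pad: a steel pad 36 mm wide, 10 mm high, across the lane on a stop block fixed to the bed; 0 untouched, growing as the plate pushes it in along x; stiff spring, 12 N per mm, 2 mm of travel, damped. The stop is set differently each time and its place is not reported: the pad's face lies 36 to 54 mm along x from the bed point. Feel for it.
- plate: The plate to be loaded: loose metal-framed glass plate 80 (x) x 50 (y) x 6 mm, about 100 g, with a black upright tab on top near its rear end; origin in the middle of its underside, x from the tab end to the front edge. (The other tabbed plate is 74 mm wide and does not fit.)
- plate_tab (a point): Centre of the plate's tab: 20 mm along the plate's x, 12 mm wide (y), 30 mm high; it stands on the plate's top, is 28 mm behind the plate's middle, 68 mm behind its front edge and 21 mm above its underside. The tab's top is 36 mm above the underside.
- plate_front (a point): Middle of the plate's front edge, 3 mm above its underside; x points forward out of the plate, z up.
- wide_plate: Bystander: like the plate but 74 mm wide; loose. Origin in the middle of its underside.
- canister: Bystander: dented olive tin canister, 84 mm diameter, 113 mm high, loose. Origin in the middle of its underside.
- tube1: Bystander: amber glass vacuum tube standing on its black base, 30 mm diameter, 64 mm high, loose. Origin in the middle of its underside.
- tube2: Bystander: amber glass vacuum tube standing on its black base, 30 mm diameter, 64 mm high, loose. Origin in the middle of its underside.
- tube3: Bystander: amber glass vacuum tube standing on its black base, 30 mm diameter, 64 mm high, loose. Origin in the middle of its underside.
- dial: Bystander: round brass hygrometer dial lying face up, 84 mm diameter, 26 mm high, loose. Origin in the middle of its underside.
- probe: Bystander: red plastic probe handle lying on the planks, 22 mm thick, 150 mm long with its steel stem along its x. Origin under the middle of the handle.
Not all that is in view belongs to the job. What is meant by the part that bears bed is not blue, and is the smaller of those in its own colour.

How it is judged (in metres and radians):
On the way, in this order (a step that is already met when the one before it is completed fails the run):
1. the clip is raised and stays up (above 0.9 rad) (value of joint clip above 0.9 rad and contact force between the fingers and clip below 0.3 N), for 0.2 s.
2. with the clip still up, the plate's front edge is pressed against the end stop with at least 2 N (x of plate_front in the frame of stop between -0.0015 and 0.0015 m and y of plate_front in the frame of stop between -0.003 and 0.003 m and angle between the x axis of bed and the x axis of plate_front, either way round below 0.06 rad and angle between plate_front's own z axis and vertical below 0.04 rad and value of joint clip above 0.7 rad and contact force between plate and stop above 2 N), for 0.2 s.
At the end, for the whole second after the job is handed in: The plate lies flat on the bed in the lane, its front edge within 1.5 mm of the end stop's pad, within 3 mm sideways and 0.06 rad of straight; the clip is down on it (0.035 to 0.085 rad) pressing with more than 1.5 N; all at rest (x of plate_front in the frame of stop between -0.0015 and 0.0015 m and y of plate_front in the frame of stop between -0.003 and 0.003 m and angle between the x axis of bed and the x axis of plate_front, either way round below 0.06 rad and angle between plate_front's own z axis and vertical below 0.04 rad and value of joint clip between 0.035 and 0.085 rad and contact force between clip and plate above 1.5 N and linear speed of plate below 0.01 m/s and velocity of joint clip between -0.1 and 0.1 rad/s); the robot touches nothing.
It fails at once if the plate is pushed against the stop with more than 18 N (contact force between plate and stop above 18 N).
It fails at once if the clip is pressed on the plate with more than 20 N (contact force between clip and plate above 20 N).
It fails at once if the clip is let snap down (closing faster than 3 rad/s) (velocity of joint clip below -3 rad/s).
It fails at once if a bystander is moved more than 25 mm (distance of any of canister, tube1, tube2, tube3, dial, probe, wide_plate from where it was at the start of the episode above 0.025 m).
It also fails if it takes over 72 s, if anything falls off the work surface, if the arm or the gripper's body presses on something with over 40 N, if the wrist force passes 120 N, or if a joint passes its speed limit or range.

## Working session

There is one attempt and no reset: what is moved stays moved. The work goes in short steps, Python scripts to look and compute and a shell command to move; the robot and the scene stay as the last step left them, time stands still between calls to the robot, and variables do not carry over. Pictures are saved under pics/ and viewed, and the job is handed in when it is done.

```bash
ls; mkdir -p pics; python3 - <<'E'
from workcell import manip,cams
import cv2,numpy as np
s=manip.observe()
for k,v in s.items(): print(k,np.round(v,4))
print(manip.grasp_offset)
for n in ["scene","top","wrist"]:
    p=cams.camera(n); cv2.imwrite(f"pics/{n}0.png",p["color"][:,:,::-1])
    print(n,p["K"].tolist(),np.round(p["rvec"],4),np.round(p["tvec"],2))
    for o in ["bed","clip_bar","plate","wide_plate","plate_tab","stop","canister","tube1","dial","probe"]:
        try: print(o,[(np.round(d["box"],0).tolist(),round(d["conf"],2)) for d in cams.find_in(p,o)])
        except Exception as e: print(o,e)
E
```

```text
pics
t 0.0
joints [-1.1908  0.6293  0.0384  1.5184 -0.027   0.9963 -0.02  ]
qvel [ 0.0001 -0.0001  0.0004  0.002  -0.0025  0.0002 -0.0013]
joint_torque [ 0.00000e+00 -5.49730e+01  1.14370e+00 -1.86622e+01 -5.22000e-02
  2.39000e-02  2.00000e-04]
tool_pos [279.9398 585.8526 204.5601]
ee_rot [ 2.6567e+00  1.6748e+00 -2.5000e-03]
contact_force [ 0.5644 -0.4667 -0.2509]
moment [ 0.0375 -0.034  -0.0478]
grip_width 0.9973
18.8
scene [[464.96978233783307, 0.0, 278.6012561409716], [0.0, 464.96978233783307, 213.35416185293778], [0.0, 0.0, 1.0]] [ 2.0552  0.6997 -0.4145] [-323.46  -65.19 1516.77]
bed [([252.0, 152.0, 61.0, 35.0], 0.9), ([87.0, 223.0, 113.0, 71.0], 0.66), ([283.0, 224.0, 81.0, 47.0], 0.6)]
clip_bar [([130.0, 227.0, 45.0, 40.0], 0.8), ([321.0, 230.0, 31.0, 20.0], 0.48), ([277.0, 155.0, 24.0, 19.0], 0.43)]
plate [([232.0, 285.0, 38.0, 25.0], 0.78), ([318.0, 230.0, 32.0, 18.0], 0.36)]
wide_plate [([323.0, 193.0, 34.0, 22.0], 0.61)]
plate_tab [([232.0, 285.0, 37.0, 21.0], 0.7)]
stop []
canister [([248.0, 314.0, 47.0, 64.0], 0.74)]
tube1 [([168.0, 291.0, 17.0, 23.0], 0.85), ([385.0,
[... 529 characters left out ...]
7.0], 0.51)]
plate [([345.0, 153.0, 27.0, 36.0], 0.97)]
wide_plate [([152.0, 167.0, 44.0, 43.0], 0.92)]
plate_tab []
stop []
canister [([392.0, 89.0, 41.0, 38.0], 0.94)]
tube1 [([408.0, 209.0, 15.0, 11.0], 0.6)]
dial [([122.0, 110.0, 33.0, 31.0], 0.66)]
probe [([120.0, 169.0, 22.0, 53.0], 0.6)]
wrist [[294.39604581889114, 0.0, 280.7133381939382], [0.0, 294.39604581889114, 214.02242145772078], [0.0, 0.0, 1.0]] [-2.4639 -1.5541 -0.2024] [-648.29  -28.09  391.82]
bed [([0.0, 126.0, 128.0, 157.0], 0.75)]
clip_bar [([10.0, 218.0, 67.0, 63.0], 0.83)]
plate []
wide_plate [([143.0, 368.0, 18.0, 27.0], 0.59)]
plate_tab []
stop []
canister []
tube1 []
dial []
probe [([177.0, 347.0, 20.0, 47.0], 0.96)]
```

View pics/scene0.png

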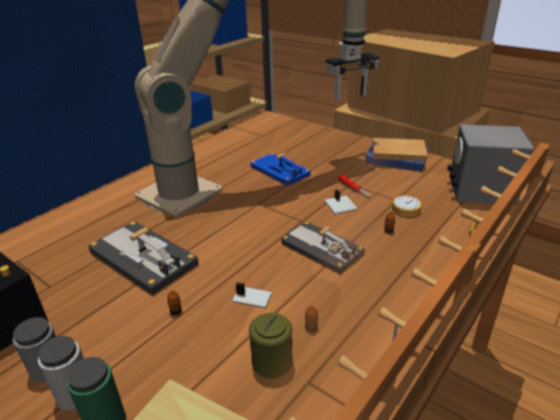

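View pics/top0.png

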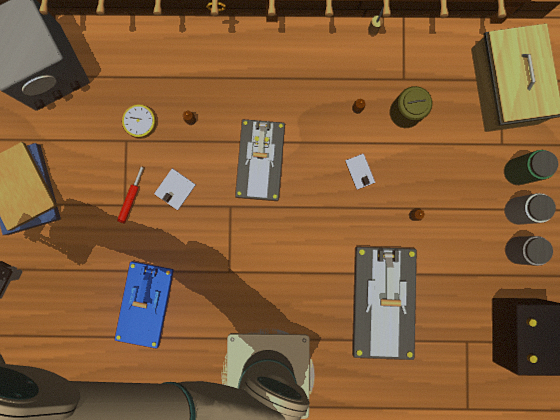

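View pics/wrist0.png

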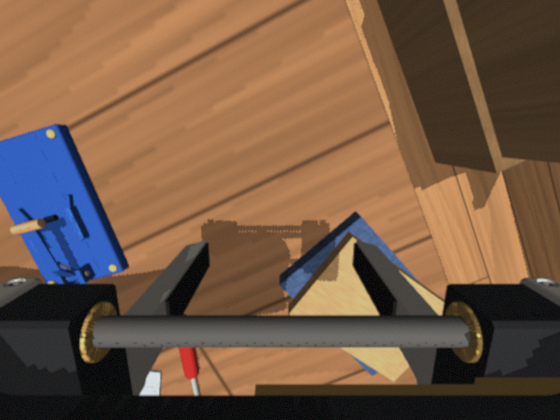

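```bash
cat > h.py <<'E'
from workcell import manip,cams
import cv2,numpy as np
from scipy.spatial.transform import Rotation as R
def ray(p,uv,z):
    Rm=cv2.Rodrigues(np.array(p["rvec"],float))[0];t=np.array(p["tvec"],float)
    d=Rm.T@np.linalg.solve(p["K"],[uv[0],uv[1],1.]);c=-Rm.T@t
    return c+d*(z-c[2])/d[2]
def proj(p,X):
    return cv2.projectPoints(np.array(X,float).reshape(-1,3),np.array(p["rvec"],float),np.array(p["tvec"],float),np.array(p["K"],float),None)[0][:,0]
def crop(p,x,y,w,h,s,name,pts=None):
    im=cv2.resize(p["color"][y:y+h,x:x+w,::-1],None,fx=s,fy=s,interpolation=cv2.INTER_CUBIC)
    if pts is not None:
        for q in proj(p,pts): cv2.circle(im,tuple(int(round(v)) for v in ((q+.5-[x,y])*s-.5)),2,(255,0,255),-1)
    cv2.imwrite(f"pics/{name}.png",im)
E
python3 - <<'E'
from h import *
p=cams.camera("top")
crop(p,225,110,75,100,6,"st1"); crop(p,335,140,60,60,10,"pl1")
q=cams.camera("scene")
crop(q,275,215,100,60,8,"st2"); crop(q,220,270,65,50,10,"pl2")
print(ray(p,(261,160),20),ray(p,(358,171),6), ray(p,(388,300),20),ray(p,(175,189),6),ray(p,(360,105),30),ray(p,(412,103),100))
E
```

```text
[540.19603556  22.41054997  20.        ] [ 516.65192763 -224.47985048    6.        ] [ 193.19343689 -297.30081568   20.        ] [465.73595178 240.87369394   6.        ] [ 680.58386343 -225.32074846   30.        ] [ 668.51073041 -337.67947155  100.        ]
```

View pics/st1.png

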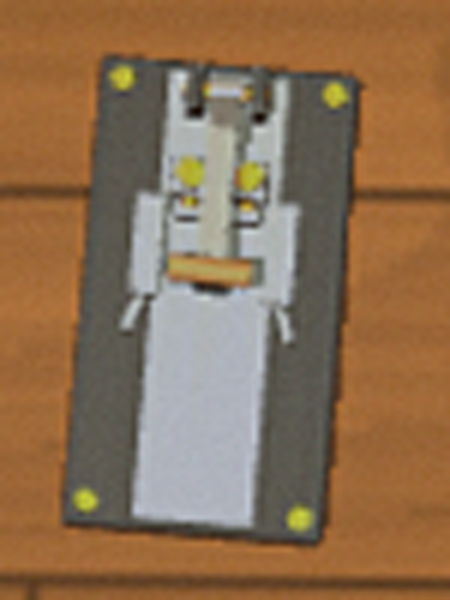

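View pics/pl1.png

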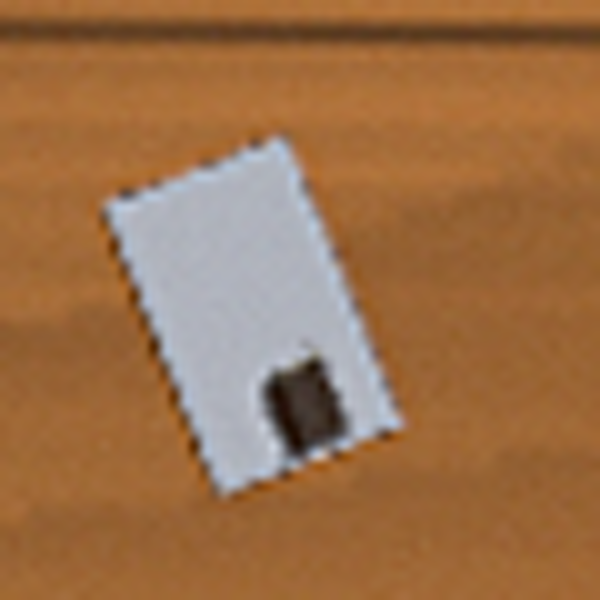

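View pics/st2.png

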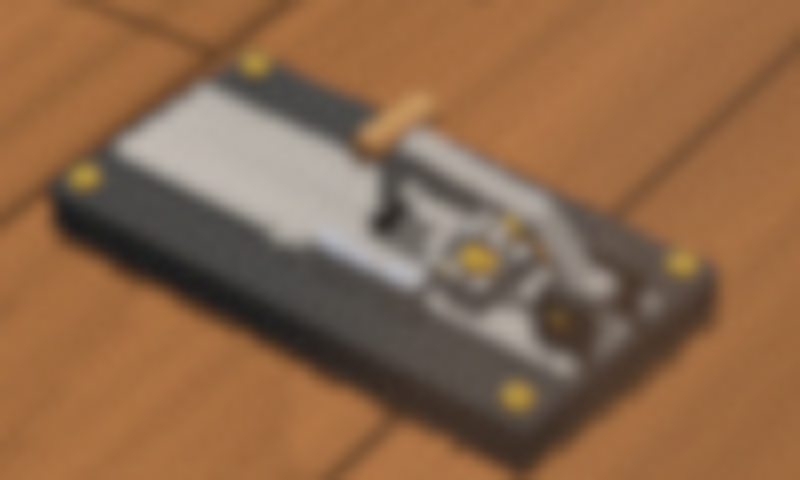

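View pics/pl2.png

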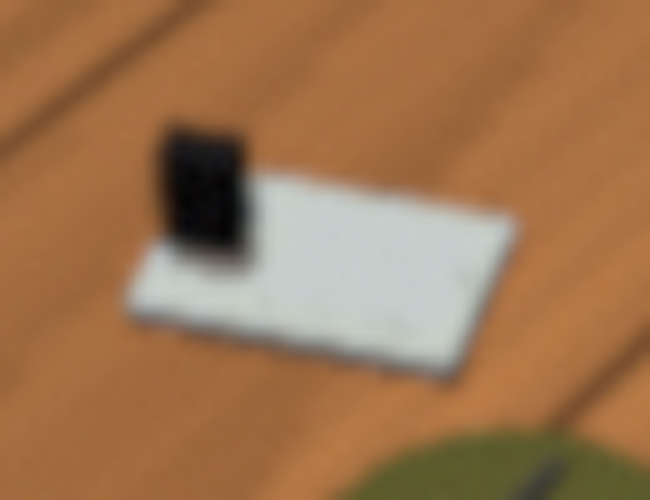

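```bash
python3 - <<'E'
from h import *
p=cams.camera("top")
def fit(pts,x0,y0,s,z,model):
    W=np.array([ray(p,((a+.5)/s-.5+x0,(b+.5)/s-.5+y0),z)[:2] for a,b in pts]); M=np.array(model,float)
    wc=W.mean(0);mc=M.mean(0);A=(W-wc);B=(M-mc)
    th=np.arctan2((B[:,0]*A[:,1]-B[:,1]*A[:,0]).sum(),(A*B).sum())
    c,s_=np.cos(th),np.sin(th);Rm=np.array([[c,-s_],[s_,c]])
    o=wc-Rm@mc; print("origin",o,"th",th,"res",np.round(W-(M@Rm.T+o),1).tolist()); return o,th
def P(o,th,L,z): 
    L=np.array(L,float); c,s=np.cos(th),np.sin(th)
    return np.c_[o[0]+c*L[:,0]-s*L[:,1],o[1]+s*L[:,0]+c*L[:,1],L[:,2]+z]
o,th=fit([(105,57),(355,78),(320,542),(64,522)],225,110,6,20,[(110,55),(110,-55),(-90,-55),(-90,55)])
o2,t2=fit([(105,202),(285,137),(405,425),(222,495)],335,140,10,6,[(40,25),(40,-25),(-40,-25),(-40,25)])
sp=P(o,th,[(110,55,0),(110,-55,0),(-90,-55,0),(-90,55,0),(15,17,40),(15,-17,40),(15,0,40),(95,0,12),(8,22,12),(8,-22,12),(50,22,12),(50,-22,12),(54,0,10),(36,0,10)],20)
pp=P(o2,t2,[(40,25,6),(40,-25,6),(-40,-25,6),(-40,25,6),(-18,6,36),(-18,-6,36),(-38,-6,36),(-38,6,36)],0)
crop(p,225,110,75,100,6,"st1b",sp); crop(p,335,140,60,60,10,"pl1b",pp)
q=cams.camera("scene")
crop(q,275,215,100,60,8,"st2b",sp); crop(q,220,270,65,50,10,"pl2b",pp)
print("bar",sp[6],"tab",P(o2,t2,[(-28,0,21)],0))
a=cv2.imread("pics/st1b.png");b=cv2.imread("pics/pl1b.png");
c=cv2.imread("pics/st2b.png");d=cv2.imread("pics/pl2b.png")
cv2.imwrite("pics/m1.png",np.hstack([cv2.resize(a,(420,560)),cv2.resize(b,(380,560))]))
cv2.imwrite("pics/m2.png",np.vstack([cv2.resize(c,(500,300)),cv2.resize(d,(500,300))]))
E
```

```text
origin [531.74475129  26.27722167] th -0.0695253425267864 res [[-1.1, -1.8], [-1.4, 2.1], [1.4, 1.0], [1.0, -1.3]]
origin [ 516.7004118  -229.47790918] th 0.3821706651673758 res [[0.7, -0.1], [-0.8, 0.5], [-0.1, -0.2], [0.2, -0.2]]
bar [546.70851259  25.2351815   60.        ] tab [[ 490.72040728 -239.92010078   21.        ]]
```

View pics/m1.png

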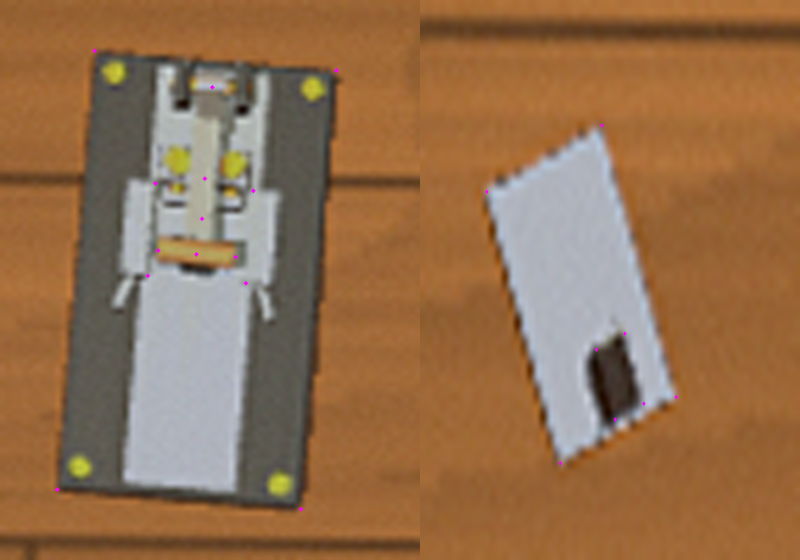

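View pics/m2.png

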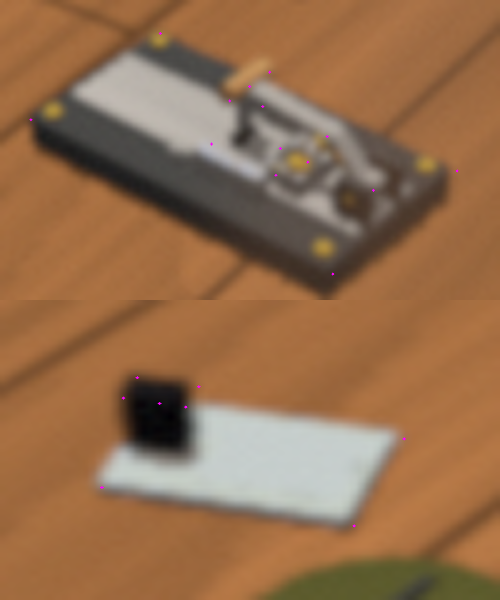

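```bash
cat >> h.py <<'E'
O=np.array([531.74,26.28,20.]);TH=-0.0695
TABP=np.array([490.7,-239.9]);TT=0.382
def S(x,y,z): # stage->world
    c,s=np.cos(TH),np.sin(TH); return np.array([O[0]+c*x-s*y,O[1]+s*x+c*y,O[2]+z])
def toS(w):
    c,s=np.cos(TH),np.sin(TH); d=np.array(w)-O; return np.array([c*d[0]+s*d[1],-s*d[0]+c*d[1],d[2]])
def state():
    s=manip.observe(); return s,np.array(s["tool_pos"]),R.from_rotvec(s["ee_rot"])
def plan(tcp,yaw):
    """tool down, tool x axis along world direction angle yaw (mod pi)"""
    s,p,r=state()
    best=None
    for y in (yaw,yaw+np.pi):
        c,sn=np.cos(y),np.sin(y)
        T=R.from_matrix(np.array([[c,sn,0],[sn,-c,0],[0,0,-1.]]))
        rv=(r.inv()*T).as_rotvec()
        if best is None or np.linalg.norm(rv)<np.linalg.norm(best): best=rv
    print("turn(frac)",np.round(best/(np.pi/4),3),"shift(frac)",np.round(r.inv().apply(np.array(tcp)-p)/150,3),"j7",round(s["joints"][6],2))
def rep():
    s,p,r=state(); print("t",round(s["t"],2),"tcp",np.round(p,1),"S",np.round(toS(p),1),"F",np.round(s["contact_force"],2),"g",round(s["grip_width"],3),"xax",np.round(r.as_matrix()[:,0],3),"z",np.round(r.as_matrix()[:,2],3), "cmdyaw")
E
python3 - <<'E'
from h import *
rep(); s,p,r=state(); print(r.as_matrix().round(3))
q=cams.camera("wrist");Rm=cv2.Rodrigues(q["rvec"])[0];c=-Rm.T@q["tvec"]
print("cam in tool",r.inv().apply(c-p), "axis",r.inv().apply(Rm[2]))
plan(S(-20,0,200),TH+np.pi/2)
E
```

```text
t 1.85 tcp [280.2 586.5 205.5] S [-289.8  541.4  185.5] F [-0.61  0.11 -0.26] g 1.001 xax [0.431 0.902 0.   ] z [-0.  0. -1.] cmdyaw
[[ 0.431  0.902 -0.   ]
 [ 0.902 -0.431  0.   ]
 [ 0.    -0.    -1.   ]]
cam in tool [  -1.23032269  -74.15771239 -179.41719422] axis [-0.0012758   0.25833696  0.96605403]
turn(frac) [-0.    -0.    -0.479] shift(frac) [-2.696  2.999 -0.097] j7 -0.02
```

```bash
python3 -m inch '[[[0,0,0],[-0.9,1,0],100],[[0,0,0],[-0.9,1,0],100],[[0,0,0],[-0.9,1,0],100],[[0,0,0],[-0.9,1,0],100],[[0,0,0],[-0.9,1,0],100]]'; python3 -m inch '[[[0,0,0],[-0.9,1,0],100],[[0,0,0],[-0.9,1,0],100],[[0,0,0],[-0.9,1,0],100],[[0,0,0],[-0.9,1,0],100],[[0,0,0],[-0.9,1,0],100]]'
python3 - <<'E'
from h import *
rep();plan(S(-20,0,200),TH+np.pi/2)
E
```

```text
t: 2.4
tool_pos: [361.2, 392.4, 205.8]
ee_rot: [2.662, 1.659, -0.002]
contact_force: [0.9, -0.9, -0.1]
grip_width: 1.0
t: 2.9
tool_pos: [437.3, 206.7, 205.8]
ee_rot: [2.664, 1.659, -0.0]
contact_force: [-0.5, -0.6, 0.4]
grip_width: 0.993
t 2.9 tcp [437.3 206.7 205.8] S [-106.7  173.5  185.8] F [-0.51 -0.56  0.45] g 0.993 xax [ 0.441  0.898 -0.002] z [ 0.002 -0.003 -1.   ] cmdyaw
turn(frac) [ 0.003  0.003 -0.493] shift(frac) [-0.853  0.972 -0.09 ] j7 0.65
```

```bash
python3 -m inch '[[[0,0,-0.49],[-0.85,0.97,-0.09],100],[[0,0,-0.49],[-0.85,0.97,-0.09],100],[[0,0,-0.49],[-0.85,0.97,-0.09],100],[[0,0,-0.49],[-0.85,0.97,-0.09],100],[[0,0,-0.49],[-0.85,0.97,-0.09],100],[[0,0,-0.49],[-0.85,0.97,-0.09],100],[[0,0,-0.49],[-0.85,0.97,-0.09],100]]'
python3 - <<'E'
from h import *
rep();
q=cams.camera("wrist"); rep()
cv2.imwrite("pics/w1.png",q["color"][:,:,::-1])
pts=[S(*v) for v in [(110,55,0),(110,-55,0),(-90,-55,0),(-90,55,0),(15,17,40),(15,-17,40),(15,0,40),(95,0,12),(8,22,12),(8,-22,12),(50,22,12),(50,-22,12),(8,26.5,12),(8,-26.5,12)]]
crop(q,0,0,560,420,1.4,"w1b",pts)
E
```

```text
t: 3.6
tool_pos: [510.4, 38.0, 218.8]
ee_rot: [-2.285, -2.155, -0.001]
contact_force: [0.4, 0.1, -0.2]
grip_width: 1.0
t 3.6 tcp [510.4  38.  218.8] S [-22.1  10.2 198.8] F [ 0.42  0.05 -0.16] g 1.0 xax [0.058 0.998 0.001] z [-0.001  0.001 -1.   ] cmdyaw
t 3.65 tcp [510.3  38.2 218.9] S [-22.2  10.4 198.9] F [-0.22  0.47  0.1 ] g 1.005 xax [0.058 0.998 0.001] z [-0.001  0.001 -1.   ] cmdyaw
```

View pics/w1b.png

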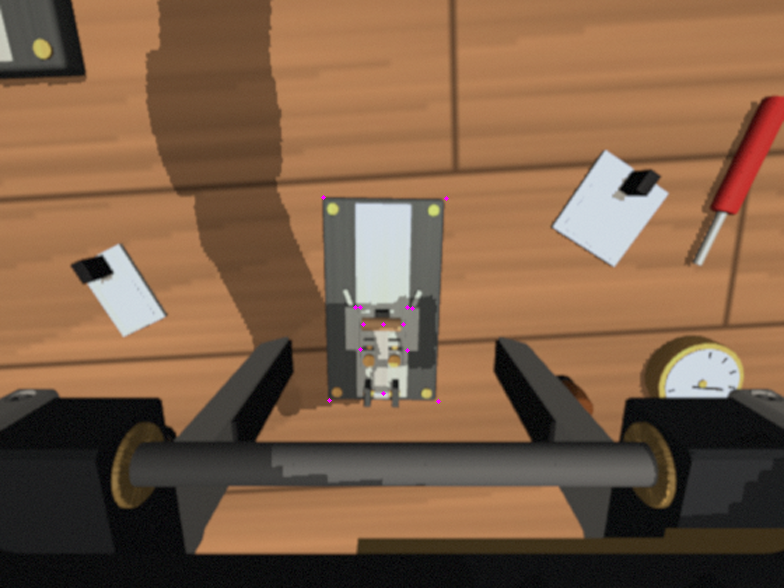

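```bash
python3 - <<'E'
from h import *
q=cams.camera("wrist")
pts=[S(*v) for v in [(110,55,0),(110,-55,0),(-90,-55,0),(-90,55,0),(15,17,40),(15,-17,40),(95,0,12),(8,22,12),(8,-22,12),(50,22,12),(50,-22,12),(8,26.5,12),(8,-26.5,12)]]
crop(q,225,135,100,155,5,"w2",None);crop(q,225,135,100,155,5,"w2b",pts)
a=cv2.imread("pics/w2.png");b=cv2.imread("pics/w2b.png");cv2.imwrite("pics/w2c.png",cv2.resize(np.hstack([a,b]),(774,600)))
crop(q,50,165,75,80,8,"w3",[S(0,0,0)])
E
```

```text
(no output)
```

View pics/w2c.png

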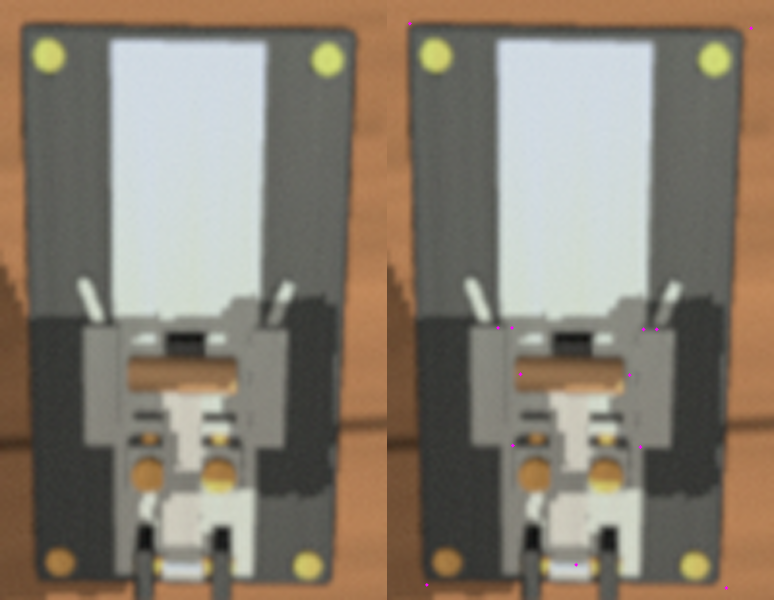

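View pics/w3.png

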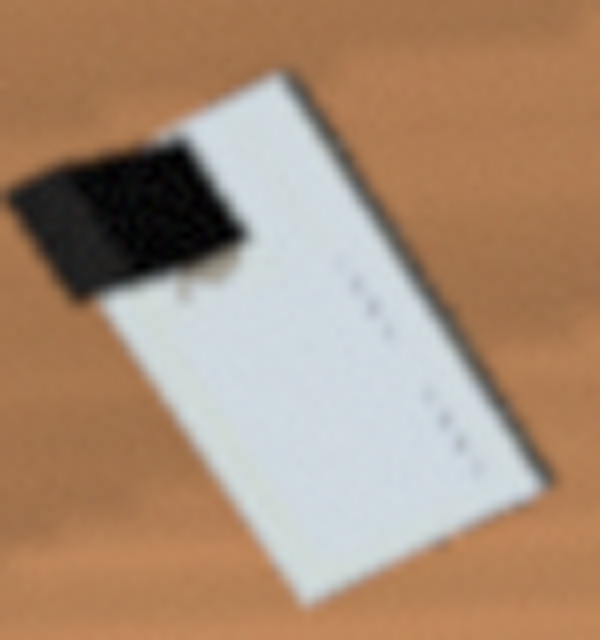

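```bash
sed -i 's/26.28,20/25.1,20/' h.py; python3 - <<'E'
from h import *
rep();plan(S(15,0,110),TH+np.pi/2)
E
```

```text
t 3.7 tcp [510.3  38.1 218.9] S [-22.3  11.4 198.9] F [ 0.03 -0.25 -1.07] g 0.997 xax [0.057 0.998 0.001] z [-0.     0.001 -1.   ] cmdyaw
turn(frac) [-0.001 -0.001  0.015] shift(frac) [-0.08   0.248  0.592] j7 1.38
```

```bash
python3 -m inch '[[[0,0,0.015],[-0.08,0.25,0.59],75],[[0,0,0.015],[-0.08,0.25,0.59],75],[[0,0,0.015],[-0.08,0.25,0.59],75],[[0,0,0.015],[-0.08,0.25,0.59],75]]'
python3 - <<'E'
from h import *
rep()
q=cams.camera("wrist")
pts=[S(*v) for v in [(110,55,0),(110,-55,0),(15,17,40),(15,-17,40),(95,0,12),(8,22,12),(8,-22,12),(50,22,12),(50,-22,12),(8,26.5,12),(8,-26.5,12),(8,31.5,0),(8,-31.5,0)]]
crop(q,160,130,240,180,3.3,"w4b",pts)
E
```

```text
t: 4.1
tool_pos: [546.5, 22.9, 130.0]
ee_rot: [-2.297, -2.14, 0.003]
contact_force: [0.3, -0.8, 0.8]
grip_width: 0.755
t 4.1 tcp [546.5  22.9 130. ] S [ 14.8  -1.2 110. ] F [ 0.34 -0.76  0.82] g 0.755 xax [0.071 0.997 0.   ] z [-0.003  0.    -1.   ] cmdyaw
```

View pics/w4b.png

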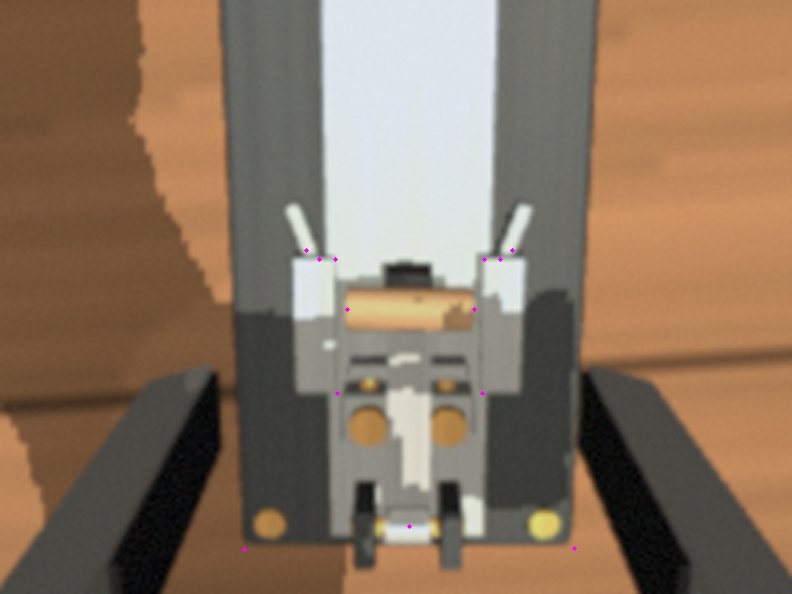

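```bash
python3 -m inch '[[[0,0,0],[0.008,0,0.3],60],[[0,0,0],[0.008,0,0.5],60],[[0,0,0],[0.008,0,0.592],60],[[0,0,0],[0.008,0,0.592],60]]'
python3 - <<'E'
from h import *
rep()
E
python3 -m inch '[[[0,0,0],[0,0,0],44],[[0,0,0],[0,0,0],38],[[0,0,0],[0,0,0],32],[[0,0,0],[0,0,0],32]]' 8
python3 - <<'E'
from h import *
rep()
E
```

```text
t: 4.55
tool_pos: [547.3, 23.4, 42.2]
ee_rot: [-2.299, -2.14, -0.0]
contact_force: [0.7, 0.2, -0.1]
grip_width: 0.602
t 4.55 tcp [547.3  23.4  42.2] S [15.6 -0.6 22.2] F [ 0.65  0.2  -0.08] g 0.602 xax [0.072 0.997 0.   ] z [-0.  0. -1.] cmdyaw
t: 4.95
tool_pos: [549.0, 25.2, 43.2]
ee_rot: [2.299, 2.14, 0.007]
contact_force: [-0.7, 5.4, 5.9]
grip_width: 0.359
t 4.95 tcp [549.   25.2  43.2] S [17.2  1.3 23.2] F [-0.71  5.36  5.92] g 0.359 xax [0.071 0.997 0.003] z [ 0.003  0.003 -1.   ] cmdyaw
```

```bash
python3 -m inch '[[[0,0,0],[0.012,0,0],32],[[0,0,0],[0.012,0,0],32]]' 12
python3 - <<'E'
from h import *
rep()
q=cams.camera("wrist");crop(q,160,130,240,180,3.3,"w5b")
E
```

```text
t: 5.15
tool_pos: [549.0, 25.2, 43.2]
ee_rot: [2.299, 2.139, 0.004]
contact_force: [-0.6, 2.2, 6.8]
grip_width: 0.358
t 5.15 tcp [549.   25.2  43.2] S [17.2  1.3 23.2] F [-0.55  2.2   6.77] g 0.358 xax [0.072 0.997 0.001] z [ 0.003  0.001 -1.   ] cmdyaw
```

View pics/w5b.png

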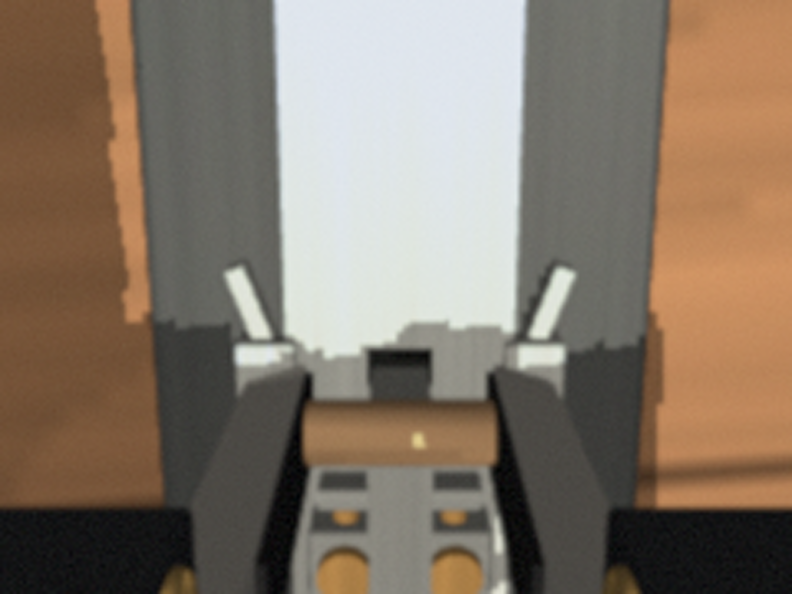

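```bash
python3 -m inch '[[[0,0,0],[0.01,0,-0.01],30],[[0,0,0],[0.01,0.021,-0.052],30],[[0,0,0],[0.01,0.048,-0.102],30],[[0,0,0],[0.01,0.079,-0.149],30],[[0,0,0],[0.01,0.115,-0.193],30],[[0,0,0],[0.01,0.155,-0.233],30]]' 15
python3 - <<'E'
from h import *
rep()
E
```

```text
t: 5.8
tool_pos: [570.1, 23.8, 77.1]
ee_rot: [-2.3, -2.138, 0.004]
contact_force: [-2.6, -1.5, -2.0]
grip_width: 0.358
t 5.8 tcp [570.1  23.8  77.1] S [38.4  1.3 57.1] F [-2.59 -1.46 -2.04] g 0.358 xax [ 0.073  0.997 -0.001] z [-0.003 -0.001 -1.   ] cmdyaw
```

```bash
python3 -m inch '[[[0,0,0],[0,0.044,-0.036],30],[[0,0,0],[0,0.091,-0.067],30],[[0,0,0],[0,0.14,-0.093],30],[[0,0,0],[0,0.194,-0.114],30],[[0,0,0],[0,0.248,-0.13],30],[[0,0,0],[0,0.292,-0.139],30],[[0,0,0],[0,0.292,-0.139],30]]' 15
python3 - <<'E'
from h import *
rep()
q=cams.camera("wrist");crop(q,160,130,240,180,3.3,"w6b")
E
```

```text
t: 6.5
tool_pos: [617.9, 20.4, 98.4]
ee_rot: [2.299, 2.136, 0.005]
contact_force: [0.8, -3.6, 7.2]
grip_width: 0.355
t 6.5 tcp [617.9  20.4  98.4] S [86.3  1.3 78.4] F [ 0.82 -3.57  7.19] g 0.355 xax [ 0.073  0.997 -0.   ] z [ 0.005 -0.001 -1.   ] cmdyaw
```

View pics/w6b.png

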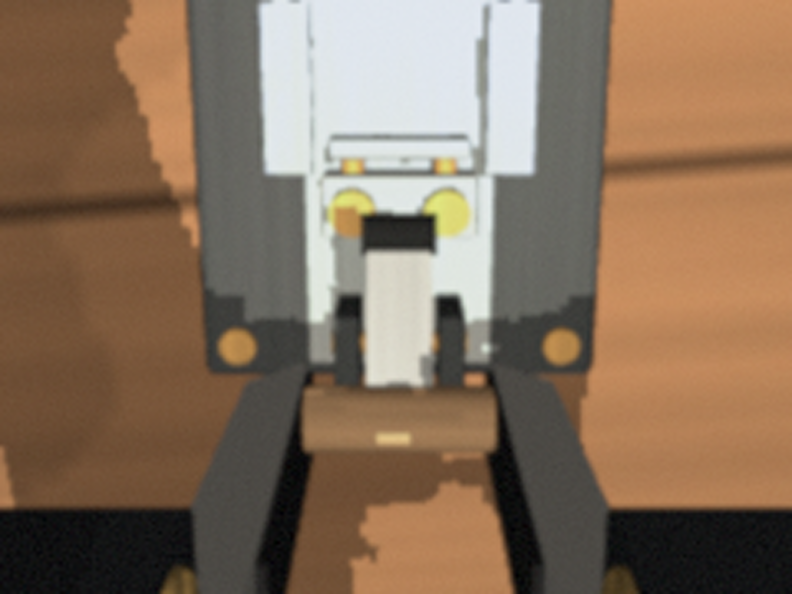

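```bash
python3 -m inch '[[[0,0,0],[0,0,0],46],[[0,0,0],[0,0,0],46],[[0,0,0],[0,0,0],46],[[0,0,0],[0,0,-0.2],46],[[0,0,0],[0,0,-0.4],46],[[0,0,0],[0,0,-0.5],46],[[0,0,0],[0,0,-0.5],46]]'
python3 - <<'E'
from h import *
rep()
q=cams.camera("wrist");crop(q,120,60,300,220,2.6,"w7b",[S(x,1.3,10) for x in (36,54)]+[S(8,23.3,12),S(8,-20.7,12),S(50,23.3,12),S(50,-20.7,12)])
s=cams.camera("scene");crop(s,275,190,100,80,7,"s7b")
E
```

```text
t: 7.25
tool_pos: [616.2, 21.9, 174.5]
ee_rot: [2.299, 2.138, 0.006]
contact_force: [1.1, 1.2, 0.0]
grip_width: 0.458
t 7.25 tcp [616.2  21.9 174.5] S [ 84.5   2.7 154.5] F [1.06 1.16 0.01] g 0.458 xax [0.072 0.997 0.001] z [ 0.004  0.001 -1.   ] cmdyaw
```

View pics/w7b.png

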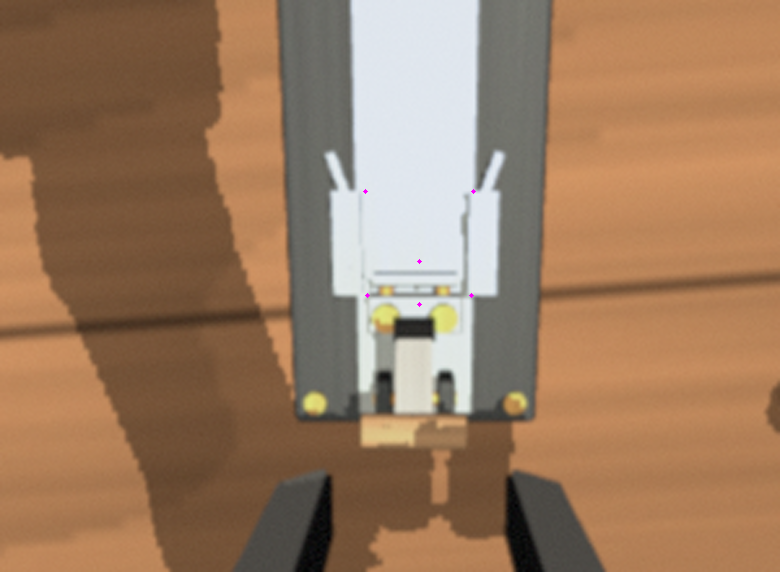

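View pics/s7b.png

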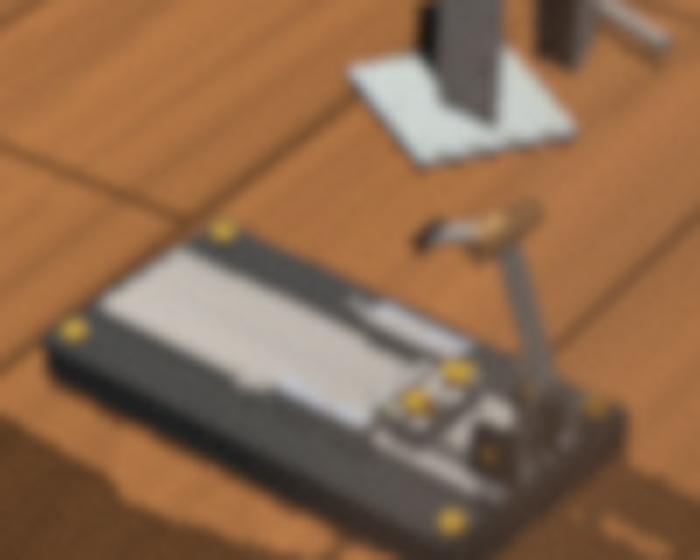

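```bash
sed -i 's/25.1,20/26.3,20/' h.py; python3 - <<'E'
from h import *
rep();plan([505,-235,150],TT+np.pi/2)
E
```

```text
t 7.35 tcp [614.2  21.6 171.8] S [ 82.6   1.  151.8] F [-0.28  0.04  0.43] g 0.457 xax [0.072 0.997 0.   ] z [-0.001  0.    -1.   ] cmdyaw
turn(frac) [-0.001 -0.001 -0.578] shift(frac) [-1.759 -0.603  0.145] j7 1.41
```

```bash
python3 -m inch '[[[0,0,0],[-0.3,0,-0.05],46],[[0,0,0],[-0.6,-0.1,-0.05],46],[[0,0,0],[-0.95,-0.3,0],46],[[0,0,0],[-0.95,-0.3,0],46],[[0,0,0],[-0.95,-0.3,0],46]]'; python3 - <<'E'
from h import *
rep();plan([505,-235,150],TT+np.pi/2)
E
```

```text
t: 7.85
tool_pos: [557.1, -119.8, 170.9]
ee_rot: [-2.304, -2.132, 0.004]
contact_force: [1.4, 1.0, -0.0]
grip_width: 0.461
t 7.85 tcp [ 557.1 -119.8  170.9] S [  35.4 -144.   150.9] F [ 1.42  1.01 -0.01] g 0.461 xax [ 0.077  0.997 -0.   ] z [-0.004 -0.    -1.   ] cmdyaw
turn(frac) [-0.005 -0.001 -0.585] shift(frac) [-0.792 -0.287  0.141] j7 1.65
```

```bash
python3 -m inch '[[[0,0,-0.58],[-0.79,-0.29,0.14],46],[[0,0,-0.58],[-0.79,-0.29,0.14],46],[[0,0,-0.58],[-0.79,-0.29,0.14],46],[[0,0,-0.58],[-0.79,-0.29,0.14],46],[[0,0,-0.58],[-0.79,-0.29,0.14],46],[[0,0,-0.58],[-0.79,-0.29,0.14],46]]'; python3 - <<'E'
from h import *
rep()
q=cams.camera("wrist")
c,s=np.cos(TT),np.sin(TT);Rm=np.array([[c,-s],[s,c]])
pts=[]
for l in [(40,25,6),(40,-25,6),(-40,-25,6),(-40,25,6),(-18,6,36),(-18,-6,36),(-38,-6,36),(-38,6,36)]:
    w=np.array([516.7,-229.5])+Rm@np.array(l[:2]); pts.append([w[0],w[1],l[2]])
crop(q,160,120,240,200,3,"w8",pts)
E
```

```text
t: 8.45
tool_pos: [509.1, -230.0, 151.3]
ee_rot: [-1.755, -2.605, -0.003]
contact_force: [0.4, 0.4, -0.1]
grip_width: 0.457
t 8.45 tcp [ 509.1 -230.   151.3] S [  -4.7 -257.2  131.3] F [ 0.44  0.38 -0.15] g 0.457 xax [-0.376  0.927  0.001] z [ 0.001  0.002 -1.   ] cmdyaw
```

View pics/w8.png

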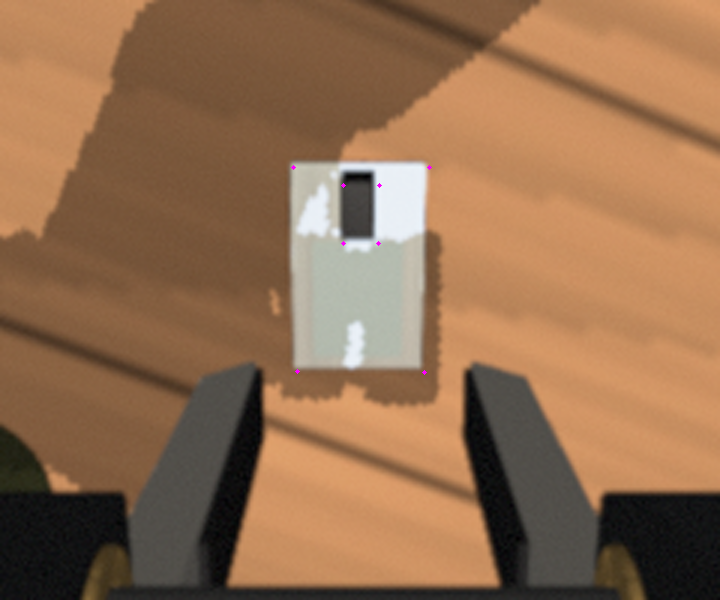

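```bash
python3 - <<'E'
from h import *
rep();plan([489.3,-240.5,50],TT+np.pi/2)
E
```

```text
t 8.5 tcp [ 509.1 -230.1  151.4] S [  -4.8 -257.3  131.4] F [-0.04  0.45  0.58] g 0.46 xax [-0.376  0.926  0.001] z [ 0.001  0.001 -1.   ] cmdyaw
turn(frac) [ 0.002 -0.001  0.005] shift(frac) [-0.015 -0.149  0.676] j7 2.22
```

```bash
python3 -m inch '[[[0,0,0],[-0.015,-0.149,0.3],46],[[0,0,0],[-0.015,-0.149,0.55],46],[[0,0,0],[-0.015,-0.149,0.676],46],[[0,0,0],[-0.015,-0.149,0.676],46],[[0,0,0],[-0.015,-0.149,0.676],46]]'; python3 - <<'E'
from h import *
rep();plan([489.3,-240.5,9.5],TT+np.pi/2)
q=cams.camera("wrist")
crop(q,130,150,300,250,2.4,"w9")
E
```

```text
t: 9.0
tool_pos: [488.8, -241.9, 50.4]
ee_rot: [1.756, 2.605, 0.001]
contact_force: [0.3, 0.4, 0.9]
grip_width: 0.461
t 9.0 tcp [ 488.8 -241.9   50.4] S [ -24.2 -270.6   30.4] F [0.32 0.38 0.94] g 0.461 xax [-0.375  0.927  0.   ] z [ 0.001  0.    -1.   ] cmdyaw
turn(frac) [ 0.001 -0.     0.003] shift(frac) [0.008 0.007 0.273] j7 2.21
```

View pics/w9.png

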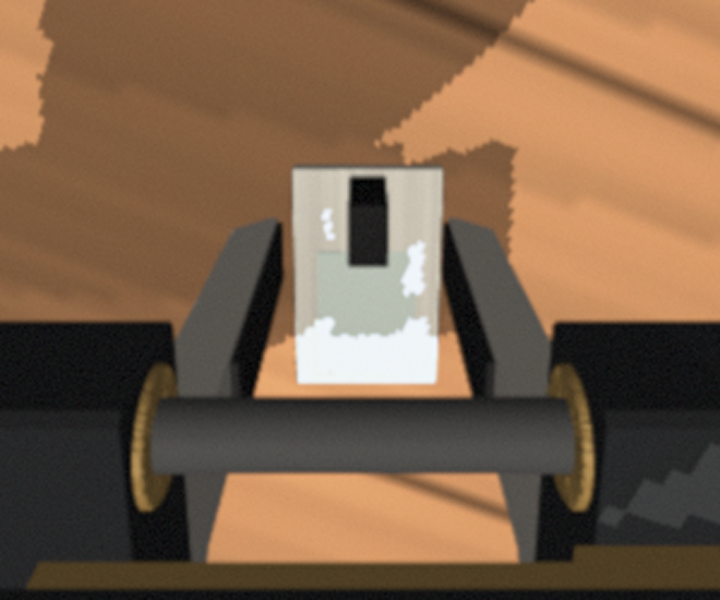

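```bash
python3 -m inch '[[[0,0,0],[0.01,0.007,0.15],46],[[0,0,0],[0.01,0.007,0.273],46],[[0,0,0],[0.01,0.007,0.273],46],[[0,0,0],[0.01,0.007,0.273],46],[[0,0,0],[0.01,0.007,0.273],30],[[0,0,0],[0.01,0.007,0.273],18],[[0,0,0],[0.01,0.007,0.273],8],[[0,0,0],[0.01,0.007,0.273],8],[[0,0,0],[0.01,0.007,0.273],8],[[0,0,0],[0.01,0.007,0.273],8]]' 20; python3 - <<'E'
from h import *
rep()
q=cams.camera("wrist")
crop(q,130,150,300,250,2.4,"w10")
E
```

```text
t: 10.05
tool_pos: [488.1, -241.5, 9.4]
ee_rot: [1.758, 2.603, 0.0]
contact_force: [-0.5, 0.3, 3.8]
grip_width: 0.129
t 10.05 tcp [ 488.1 -241.5    9.4] S [ -24.9 -270.2  -10.6] F [-0.48  0.29  3.83] g 0.129 xax [-0.373  0.928 -0.   ] z [ 0. -0. -1.] cmdyaw
```

View pics/w10.png

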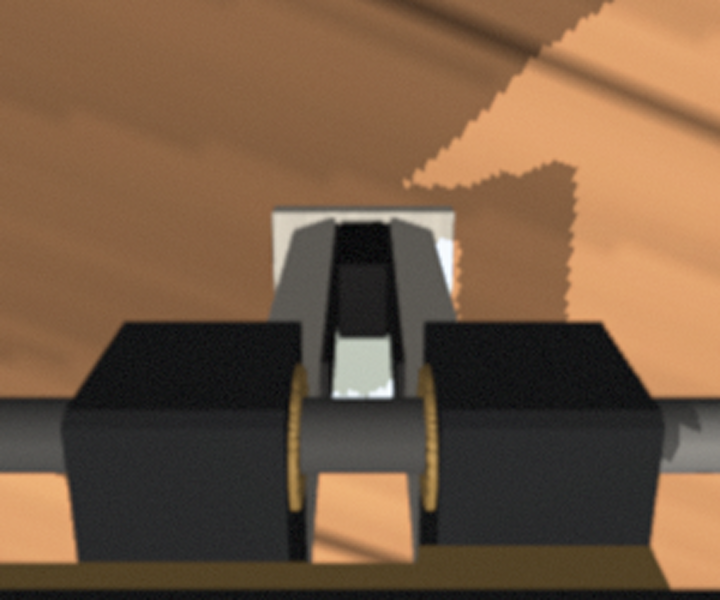

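```bash
python3 -m inch '[[[0,0,0],[0,0,-0.1],8],[[0,0,0],[0,0,-0.25],8],[[0,0,0],[0,0,-0.45],8],[[0,0,0.1],[0.3,0,-0.45],8],[[0,0,0.2],[0.55,0.05,-0.45],8],[[0,0,0.3],[0.8,0.15,-0.45],8],[[0,0,0.4],[0.9,0.2,-0.45],8],[[0,0,0.4],[0.9,0.2,-0.45],8]]'; python3 - <<'E'
from h import *
rep();plan(S(-80,0,50),TH+np.pi/2)
E
```

```text
t: 10.9
tool_pos: [465.4, -101.7, 76.4]
ee_rot: [-2.137, -2.301, -0.001]
contact_force: [0.5, 0.3, -1.2]
grip_width: 0.126
t 10.9 tcp [ 465.4 -101.7   76.4] S [ -57.3 -132.3   56.4] F [ 0.48  0.31 -1.19] g 0.126 xax [-0.074  0.997  0.001] z [-0.001  0.001 -1.   ] cmdyaw
turn(frac) [-0.001 -0.002  0.182] shift(frac) [ 0.894 -0.024  0.044] j7 1.79
```

```bash
python3 -m inch '[[[0,0,0.05],[0.25,0,0],8],[[0,0,0.1],[0.5,0,0],8],[[0,0,0.18],[0.7,-0.01,0.02],8],[[0,0,0.18],[0.85,-0.02,0.04],8],[[0,0,0.18],[0.893,-0.024,0.045],8],[[0,0,0.18],[0.893,-0.024,0.045],8],[[0,0,0.18],[0.893,-0.024,0.045],8]]'; python3 - <<'E'
from h import *
rep();plan(S(-80,0,12),TH+np.pi/2)
q=cams.camera("wrist")
p=cams.camera("top")
pts=[S(*v) for v in [(-90,-55,0),(-90,55,0),(110,55,0),(110,-55,0),(-20,25,6),(-20,-25,6)]]
crop(q,120,150,320,250,2.4,"w11"); crop(p,225,110,75,100,6,"t11",pts)
E
```

```text
t: 11.6
tool_pos: [453.0, 26.4, 69.9]
ee_rot: [2.302, 2.137, -0.001]
contact_force: [-1.0, -0.3, -0.7]
grip_width: 0.123
t 11.6 tcp [453.   26.4  69.9] S [-78.5  -5.3  49.9] F [-0.99 -0.31 -0.72] g 0.123 xax [ 0.074  0.997 -0.001] z [ 0.    -0.001 -1.   ] cmdyaw
turn(frac) [ 0.     0.001 -0.006] shift(frac) [ 0.036 -0.01   0.253] j7 1.47
```

View pics/w11.png

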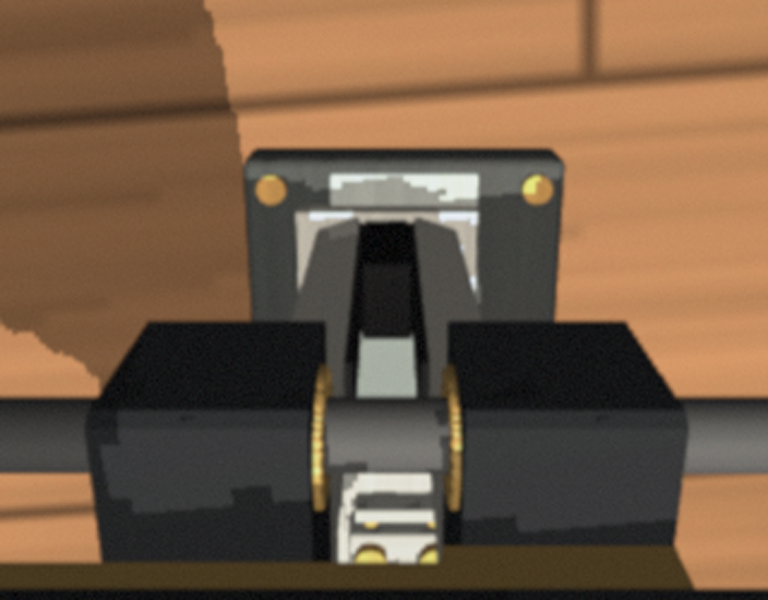

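View pics/t11.png

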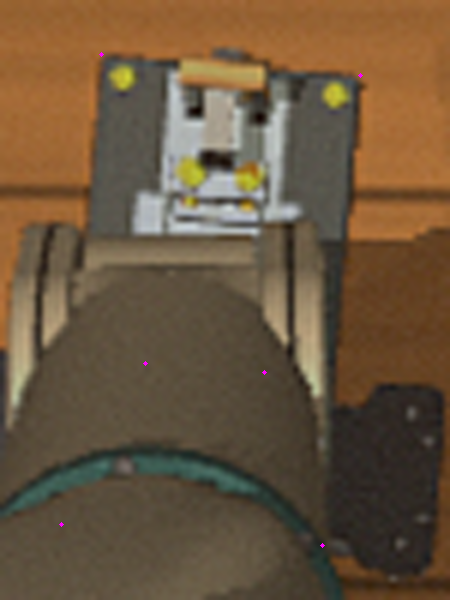

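```bash
python3 -m inch '[[[0,0,0],[0.036,-0.01,0.06],8],[[0,0,0],[0.036,-0.01,0.15],8],[[0,0,0],[0.036,-0.01,0.22],8],[[0,0,0],[0.036,-0.01,0.25],8],[[0,0,0],[0.036,-0.01,0.25],8]]'; python3 - <<'E'
from h import *
rep();plan(S(-80,0,12),TH+np.pi/2)
q=cams.camera("wrist")
crop(q,120,130,320,240,2.4,"w12")
E
```

```text
t: 12.2
tool_pos: [450.9, 33.6, 31.5]
ee_rot: [-2.3, -2.138, 0.002]
contact_force: [0.4, -0.1, -2.0]
grip_width: 0.128
t 12.2 tcp [450.9  33.6  31.5] S [-81.2   1.7  11.5] F [ 0.38 -0.09 -2.04] g 0.128 xax [ 0.073  0.997 -0.   ] z [-0.002 -0.    -1.   ] cmdyaw
turn(frac) [-0.002  0.    -0.005] shift(frac) [-0.011  0.008 -0.003] j7 1.46
```

View pics/w12.png

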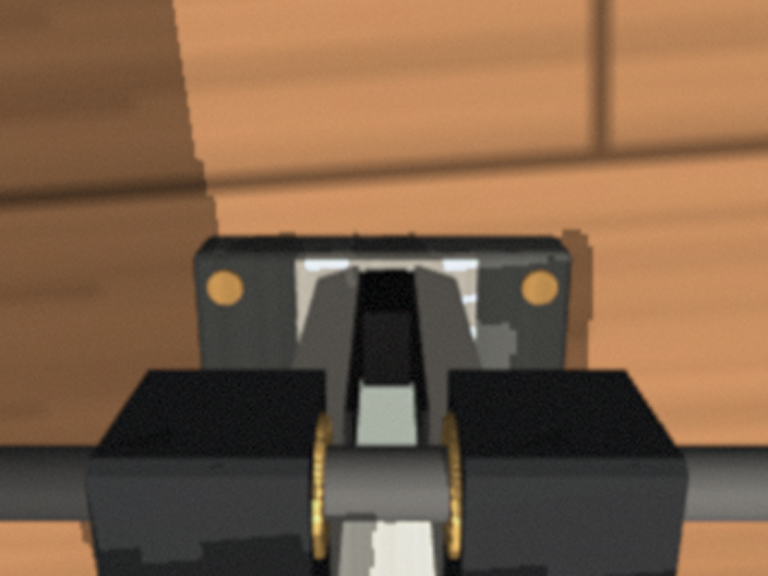

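```bash
python3 -m inch '[[[0,0,-0.005],[-0.007,0.008,0.006],8],[[0,0,-0.005],[-0.007,0.008,0.01],8],[[0,0,-0.005],[-0.007,0.008,0.01],8],[[0,0,-0.005],[-0.007,0.008,0.01],8]]'; python3 - <<'E'
from h import *
rep()
E
```

```text
t: 12.65
tool_pos: [452.8, 32.8, 31.1]
ee_rot: [2.296, 2.143, 0.001]
contact_force: [-0.3, -0.2, -0.5]
grip_width: 0.128
t 12.65 tcp [452.8  32.8  31.1] S [-79.2   1.   11.1] F [-0.26 -0.2  -0.49] g 0.128 xax [0.069 0.998 0.   ] z [ 0.  0. -1.] cmdyaw
```

```bash
python3 -m inch '[[[0,0,0],[0,0,0.007],8],[[0,0,0],[0,0,0.007],8],[[0,0,0],[0,0,0.007],8]]'; python3 - <<'E'
from h import *
for _ in range(2): rep(); cams.camera("top")
E
```

```text
t: 12.95
tool_pos: [452.6, 32.8, 29.8]
ee_rot: [-2.296, -2.144, 0.0]
contact_force: [-0.3, 0.9, -0.2]
grip_width: 0.124
t 12.95 tcp [452.6  32.8  29.8] S [-79.4   1.    9.8] F [-0.27  0.91 -0.16] g 0.124 xax [0.069 0.998 0.   ] z [-0.  0. -1.] cmdyaw
t 13.0 tcp [452.6  32.8  29.8] S [-79.4   1.    9.8] F [ 0.29 -0.36 -0.14] g 0.127 xax [ 0.069  0.998 -0.   ] z [-0. -0. -1.] cmdyaw
```

```bash
python3 -m inch '[[[0,0,0],[0,0.04,0],8],[[0,0,0],[0,0.08,0],8],[[0,0,0],[0,0.12,0],8],[[0,0,0],[0,0.16,0],8],[[0,0,0],[0,0.16,0],8]]'; python3 - <<'E'
from h import *
rep(); q=cams.camera("wrist")
crop(q,120,130,320,240,2.4,"w13")
E
python3 -m inch '[[[0,0,0],[0,0.03,0],8],[[0,0,0],[0,0.06,0],8],[[0,0,0],[0,0.09,0],8],[[0,0,0],[0,0.09,0],8]]'; python3 - <<'E'
from h import *
rep()
E
```

```text
t: 13.55
tool_pos: [478.0, 31.0, 29.8]
ee_rot: [2.296, 2.143, 0.002]
contact_force: [0.1, -0.3, -1.7]
grip_width: 0.127
t 13.55 tcp [478.   31.   29.8] S [-53.9   1.    9.8] F [ 0.05 -0.31 -1.67] g 0.127 xax [0.069 0.998 0.   ] z [ 0.002  0.    -1.   ] cmdyaw
t: 14.0
tool_pos: [491.1, 30.1, 29.9]
ee_rot: [2.296, 2.143, 0.001]
contact_force: [-0.8, -0.9, -0.8]
grip_width: 0.127
t 14.0 tcp [491.1  30.1  29.9] S [-40.8   1.    9.9] F [-0.77 -0.86 -0.77] g 0.127 xax [0.069 0.998 0.   ] z [ 0.001  0.    -1.   ] cmdyaw
```

View pics/w13.png

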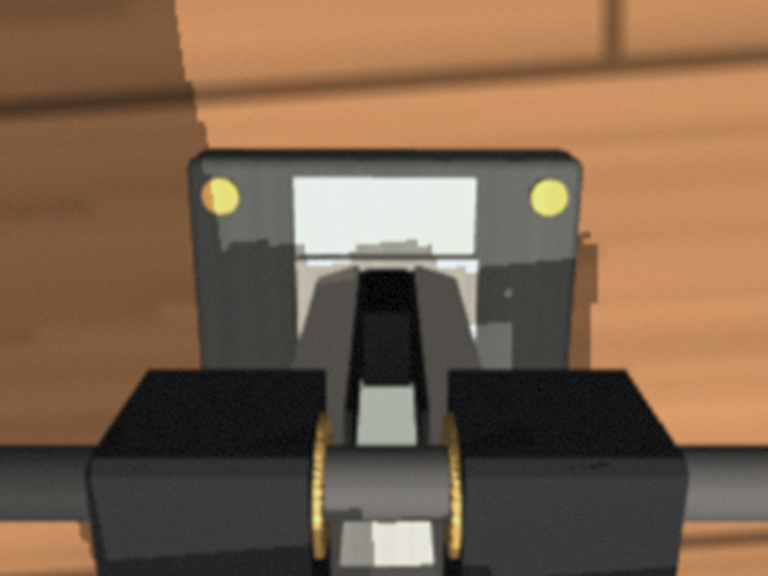

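```bash
python3 -m inch '[[[0,0,0],[0,0.02,0],8],[[0,0,0],[0,0.04,0],8],[[0,0,0],[0,0.05,0],8],[[0,0,0],[0,0.05,0],8]]';python3 -m inch '[[[0,0,0],[0,0.006,0],8],[[0,0,0],[0,0.013,0],8],[[0,0,0],[0,0.013,0],8]]'; python3 - <<'E'
from h import *
rep()
E
```

```text
t: 14.4
tool_pos: [497.8, 29.7, 29.8]
ee_rot: [2.296, 2.144, 0.0]
contact_force: [-1.0, -0.0, -0.4]
grip_width: 0.126
t: 14.7
tool_pos: [499.6, 29.5, 29.8]
ee_rot: [2.297, 2.144, 0.0]
contact_force: [0.4, 0.0, -1.2]
grip_width: 0.129
t 14.7 tcp [499.6  29.5  29.8] S [-32.3   1.    9.8] F [ 0.41  0.03 -1.2 ] g 0.129 xax [0.069 0.998 0.   ] z [ 0.  0. -1.] cmdyaw
```

```bash
for i in 1 2; do python3 -m inch '[[[0,0,0],[0,0.006,0],8],[[0,0,0],[0,0.013,0],8],[[0,0,0],[0,0.013,0],8]]' | egrep 'tool_pos|contact'; done
```

```text
tool_pos: [501.6, 29.4, 29.8]
contact_force: [0.4, -0.0, -0.3]
tool_pos: [502.8, 29.3, 29.7]
contact_force: [-1.1, 0.6, -0.9]
```

```bash
python3 -m inch '[[[0,0,0],[0,0.006,0],8],[[0,0,0],[0,0.01,0],8],[[0,0,0],[0,0.01,0],8]]' | egrep 'tool_pos|contact'
```

```text
tool_pos: [503.2, 29.3, 29.6]
contact_force: [-4.8, 0.8, 1.6]
```

```bash
python3 -m inch '[[[0,0,0],[0,0.006,0],8],[[0,0,0],[0,0.01,0],8],[[0,0,0],[0,0.01,0],8]]' | egrep 'tool_pos|contact'
```

```text
tool_pos: [503.3, 29.3, 29.6]
contact_force: [-7.5, 2.0, 4.3]
```

```bash
python3 -m inch '[[[0,0,0],[0,0,0],8],[[0,0,0],[0,0,0],8],[[0,0,0],[0,0,0],8],[[0,0,0],[0,0,0],8],[[0,0,0],[0,0,0],8]]' | egrep 'tool_pos|contact'; python3 -m inch '[[[0,0,0],[0,-0.008,0],8],[[0,0,0],[0,-0.015,0],8],[[0,0,0],[0,-0.015,0],8]]' | egrep 'tool_pos|contact'
```

```text
tool_pos: [503.4, 29.3, 29.6]
contact_force: [-7.4, 1.2, 5.2]
tool_pos: [503.2, 29.3, 29.6]
contact_force: [-4.4, 0.1, -0.6]
```

```bash
python3 -m inch '[[[0,0,0],[0,0,0],16],[[0,0,0],[0,0,0],24],[[0,0,0],[0,0,0],40],[[0,0,0],[0,0,0],40],[[0,0,0],[0,0,-0.15],40],[[0,0,0],[0,0,-0.35],40],[[0,0,0],[0,-0.05,-0.65],45],[[0,0,0],[0,-0.05,-0.8],45],[[0,0,0],[0,-0.05,-0.8],45]]'; python3 - <<'E'
from h import *
rep()
q=cams.camera("wrist");crop(q,150,130,260,270,2.2,"w14")
E
```

```text
t: 17.6
tool_pos: [499.4, 29.9, 153.0]
ee_rot: [2.293, 2.14, 0.01]
contact_force: [0.0, 0.0, -0.6]
grip_width: 0.452
t 17.6 tcp [499.4  29.9 153. ] S [-32.5   1.3 133. ] F [ 0.04  0.04 -0.58] g 0.452 xax [0.069 0.998 0.001] z [ 0.008  0.001 -1.   ] cmdyaw
```

View pics/w14.png

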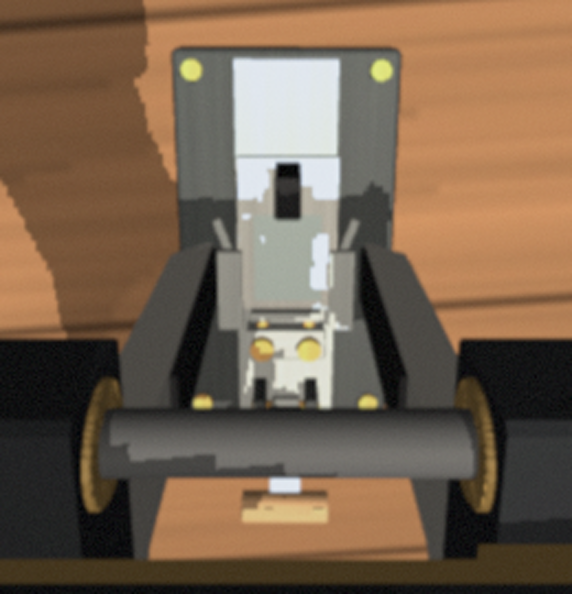

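```bash
python3 - <<'E'
from h import *
rep();plan([617.5,20.4,170],TH+np.pi/2)
E
```

```text
t 17.65 tcp [498.1  29.8 151.3] S [-33.8   1.2 131.3] F [-0.05 -0.09 -0.09] g 0.448 xax [0.069 0.998 0.001] z [ 0.004  0.    -1.   ] cmdyaw
turn(frac) [ 0.005 -0.001  0.001] shift(frac) [-0.008  0.799 -0.122] j7 1.46
```

```bash
python3 -m inch '[[[0,0,0],[-0.008,0.1,-0.14],50],[[0,0,0],[-0.008,0.3,-0.16],50],[[0,0,0],[-0.008,0.5,-0.16],50],[[0,0,0],[-0.008,0.7,-0.16],50],[[0,0,0],[-0.008,0.8,-0.16],50],[[0,0,0],[-0.008,0.8,-0.12],50],[[0,0,0],[-0.008,0.8,-0.12],50],[[0,0,0],[-0.008,0.8,-0.12],50]]'; python3 - <<'E'
from h import *
rep();plan([617.5,20.4,99],TH+np.pi/2)
E
```

```text
t: 18.45
tool_pos: [614.4, 20.4, 166.6]
ee_rot: [-2.295, -2.142, 0.004]
contact_force: [0.1, -0.0, -0.6]
grip_width: 0.498
t 18.45 tcp [614.4  20.4 166.6] S [ 82.9  -0.2 146.6] F [ 0.14 -0.05 -0.62] g 0.498 xax [ 0.069  0.998 -0.   ] z [-0.003 -0.    -1.   ] cmdyaw
turn(frac) [-0.004  0.     0.001] shift(frac) [0.002 0.022 0.45 ] j7 1.49
```

```bash
python3 -m inch '[[[0,0,0],[0.002,0.014,0.12],50],[[0,0,0],[0.002,0.014,0.25],50],[[0,0,0],[0.002,0.014,0.36],50],[[0,0,0],[0.002,0.014,0.43],50],[[0,0,0],[0.002,0.014,0.45],50],[[0,0,0],[0.002,0.014,0.45],50],[[0,0,0],[0.002,0.014,0.45],50]]'; python3 - <<'E'
from h import *
rep();plan([617.5,20.4,99],TH+np.pi/2)
q=cams.camera("wrist");crop(q,150,130,260,270,2.2,"w15")
E
```

```text
t: 19.15
tool_pos: [618.9, 20.5, 101.1]
ee_rot: [2.296, 2.143, 0.002]
contact_force: [-0.1, -0.3, 0.3]
grip_width: 0.5
t 19.15 tcp [618.9  20.5 101.1] S [87.3  0.2 81.1] F [-0.07 -0.33  0.25] g 0.5 xax [0.069 0.998 0.   ] z [ 0.001  0.    -1.   ] cmdyaw
turn(frac) [ 0.002 -0.     0.001] shift(frac) [-0.001 -0.009  0.014] j7 1.5
```

View pics/w15.png

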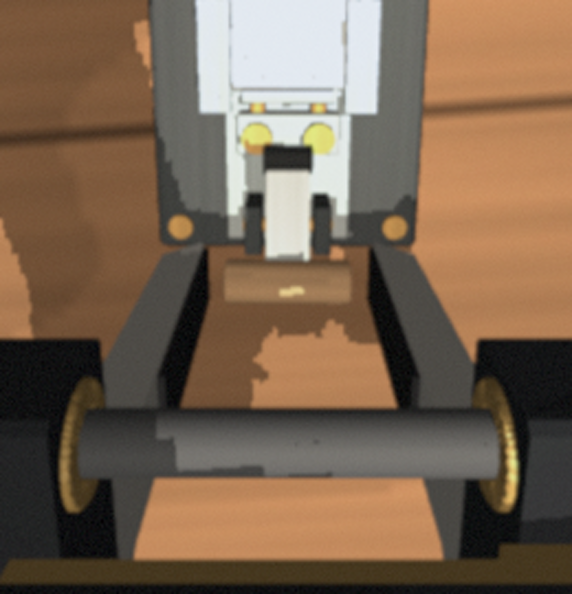

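Bar lies centred between the fingers (bar 225–350, fingers 208–370 in the crop). Close on it.

```bash
python3 -m inch '[[[0,0,0],[-0.001,-0.006,0.014],50],[[0,0,0],[-0.001,-0.006,0.014],42],[[0,0,0],[-0.001,-0.006,0.014],36],[[0,0,0],[-0.001,-0.006,0.014],30],[[0,0,0],[-0.001,-0.006,0.014],30],[[0,0,0],[-0.001,-0.006,0.014],30]]' 15; python3 - <<'E'
from h import *
rep()
E
```

```text
t: 19.8
tool_pos: [617.5, 20.3, 98.4]
ee_rot: [2.297, 2.144, 0.0]
contact_force: [0.1, -0.7, 1.3]
grip_width: 0.359
t 19.8 tcp [617.5  20.3  98.4] S [86.  -0.  78.4] F [ 0.11 -0.69  1.34] g 0.359 xax [0.069 0.998 0.   ] z [ 0.  0. -1.] cmdyaw
```

```bash
python3 -m inch '[[[0,0,0],[0,-0.027,0.004],30],[[0,0,0],[0,-0.055,0.01],30],[[0,0,0],[0,-0.082,0.017],30],[[0,0,0],[0,-0.109,0.026],30],[[0,0,0],[0,-0.136,0.036],30],[[0,0,0],[0,-0.163,0.047],30],[[0,0,0],[0,-0.188,0.059],30],[[0,0,0],[0,-0.212,0.073],30],[[0,0,0],[0,-0.236,0.089],30],[[0,0,0],[0,-0.259,0.105],30],[[0,0,0],[0,-0.281,0.123],30],[[0,0,0],[0,-0.303,0.141],30]]' 20; python3 - <<'E'
from h import *
rep()
E
```

```text
t: 21.0
tool_pos: [570.9, 23.7, 76.5]
ee_rot: [-2.295, -2.143, 0.002]
contact_force: [-1.4, 0.4, 3.5]
grip_width: 0.358
t 21.0 tcp [570.9  23.7  76.5] S [39.3  0.1 56.5] F [-1.36  0.37  3.5 ] g 0.358 xax [0.069 0.998 0.   ] z [-0.002  0.    -1.   ] cmdyaw
```

```bash
python3 -m inch '[[[0,0,0],[0,-0.02,0.02],30],[[0,0,0],[0,-0.04,0.04],30],[[0,0,0],[0,-0.058,0.061],30],[[0,0,0],[0,-0.076,0.083],30],[[0,0,0],[0,-0.092,0.106],30],[[0,0,0],[0,-0.107,0.13],30],[[0,0,0],[0,-0.121,0.155],30],[[0,0,0],[0,-0.128,0.168],30],[[0,0,0],[0,-0.134,0.178],30],[[0,0,0],[0,-0.134,0.178],30],[[0,0,0],[0,-0.134,0.178],30]]' 20; python3 - <<'E'
from h import *
rep()
E
```

```text
t: 22.1
tool_pos: [552.1, 25.0, 50.3]
ee_rot: [-2.296, -2.144, -0.0]
contact_force: [-2.1, 2.3, -0.2]
grip_width: 0.356
t 22.1 tcp [552.1  25.   50.3] S [20.4  0.1 30.3] F [-2.12  2.33 -0.19] g 0.356 xax [0.069 0.998 0.   ] z [ 0.  0. -1.] cmdyaw
```

```bash
python3 -m inch '[[[0,0,0],[0,-0.004,0.007],30],[[0,0,0],[0,-0.007,0.013],30],[[0,0,0],[0,-0.009,0.018],30],[[0,0,0],[0,-0.009,0.018],30]]'|egrep 'tool_pos|contact'; python3 -m inch '[[[0,0,0],[0,-0.002,0.003],30],[[0,0,0],[0,-0.002,0.006],30],[[0,0,0],[0,-0.002,0.006],30]]'|egrep 'tool_pos|contact'
```

```text
tool_pos: [550.9, 25.1, 47.6]
contact_force: [-0.8, 2.5, -1.6]
tool_pos: [550.5, 25.1, 46.7]
contact_force: [-1.1, 2.7, -0.5]
```

```bash
python3 -m inch '[[[0,0,0],[0,-0.001,0.003],30],[[0,0,0],[0,-0.002,0.006],30],[[0,0,0],[0,-0.002,0.006],30]]'|egrep 'tool_pos|contact'; python3 - <<'E'
from h import *
rep();cams.camera("top");rep()
q=cams.camera("wrist");crop(q,150,130,260,270,2.2,"w16")
q=cams.camera("scene");crop(q,275,190,100,80,7,"s16")
E
```

```text
tool_pos: [550.1, 25.1, 45.8]
contact_force: [-0.4, 3.3, -1.3]
t 23.1 tcp [550.1  25.1  45.8] S [18.4  0.1 25.8] F [-0.42  3.34 -1.33] g 0.36 xax [0.069 0.998 0.   ] z [-0.  0. -1.] cmdyaw
t 23.15 tcp [550.1  25.1  45.8] S [18.4  0.1 25.8] F [-0.45  2.91 -0.36] g 0.36 xax [0.069 0.998 0.   ] z [-0.  0. -1.] cmdyaw
```

View pics/w16.png

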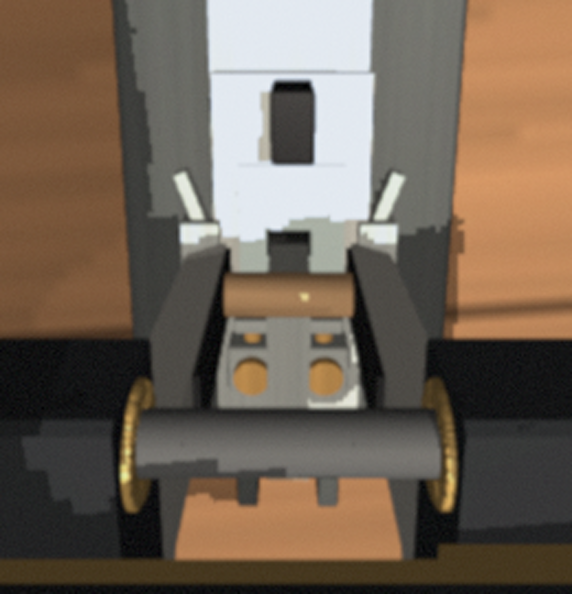

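View pics/s16.png

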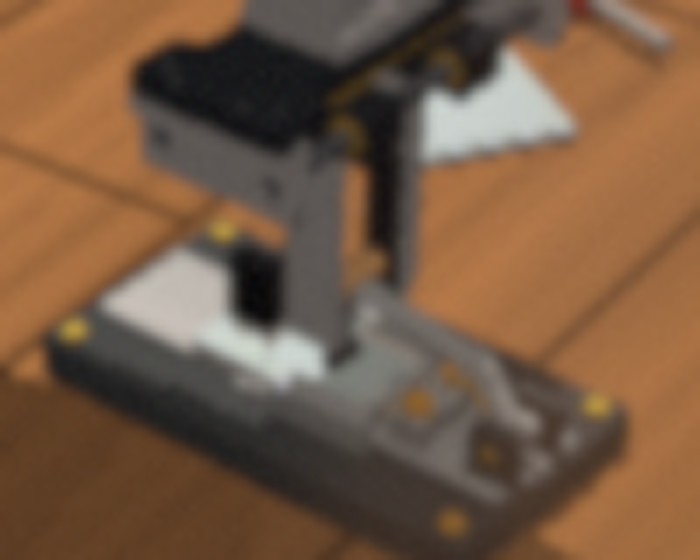

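```bash
python3 -m inch '[[[0,0,0],[0,-0.001,0.003],30],[[0,0,0],[0,-0.001,0.006],30],[[0,0,0],[0,-0.001,0.006],30]]'|egrep 'tool_pos|contact'; python3 -m inch '[[[0,0,0],[0,0,0.003],30],[[0,0,0],[0,0,0.006],30],[[0,0,0],[0,0,0.006],30]]'|egrep 'tool_pos|contact'
```

```text
tool_pos: [550.0, 25.1, 45.4]
contact_force: [-2.6, 2.9, 4.2]
tool_pos: [550.0, 25.1, 45.2]
contact_force: [-4.0, 3.4, 12.2]
```

```bash
python3 -m inch '[[[0,0,0],[0,0,-0.006],30],[[0,0,0],[0,0,-0.009],30],[[0,0,0],[0,0,-0.009],30]]'|egrep 'tool_pos|contact'
```

```text
tool_pos: [550.0, 25.1, 45.4]
contact_force: [-1.1, 3.0, 2.2]
```

```bash
python3 -m inch '[[[0,0,0],[0,0,0],37],[[0,0,0],[0,0,0],40],[[0,0,0],[0,0,0],46],[[0,0,0],[0,0,0],46],[[0,0,0],[0,0,-0.1],46],[[0,0,0],[0,0,-0.25],46],[[0,0,0],[0,0,-0.45],46],[[0,0,0],[0,0,-0.65],46],[[0,0,0],[0,0,-0.65],46],[[0,0,0],[0,0,-0.65],46]]'; python3 - <<'E'
from h import *
rep()
q=cams.camera("wrist");crop(q,160,130,240,200,3.3,"w17")
q=cams.camera("scene");crop(q,275,190,100,80,7,"s17")
E
```

```text
t: 25.15
tool_pos: [550.3, 24.7, 143.3]
ee_rot: [2.296, 2.143, 0.001]
contact_force: [-0.0, 0.1, 0.5]
grip_width: 0.459
t 25.15 tcp [550.3  24.7 143.3] S [ 18.6  -0.3 123.3] F [-0.02  0.08  0.52] g 0.459 xax [ 0.069  0.998 -0.   ] z [ 0.001 -0.    -1.   ] cmdyaw
```

View pics/w17.png

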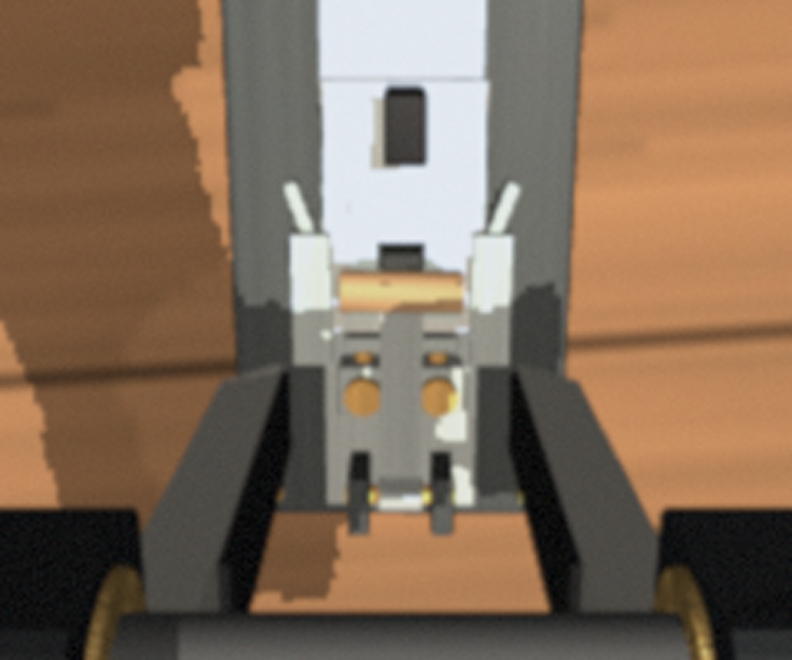

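View pics/s17.png

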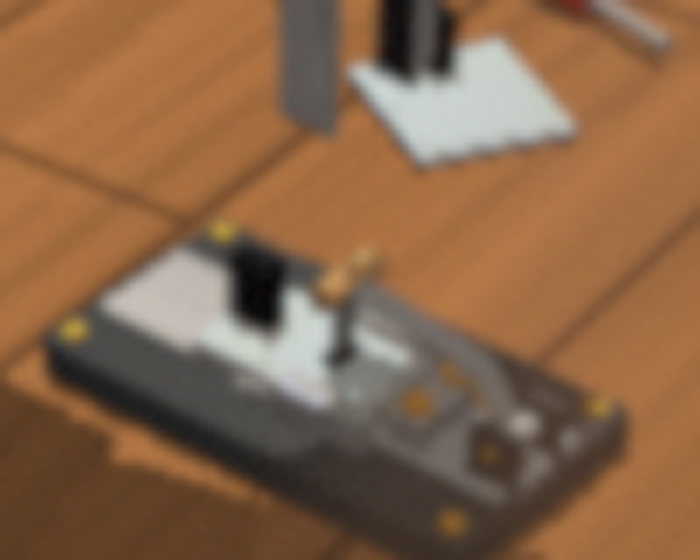

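```bash
python3 - <<'E'
from h import *
q=cams.camera("wrist");crop(q,250,190,70,70,9,"w18",None)
print("rear",toS(ray(q,(282.1,153.4),26)))
im=q["color"].astype(int).sum(2)
# lines: mean profile along rows between pad columns
for x in (264,270,296,300): print(x,[(y,im[y,x]) for y in range(222,246)])
rep()
for x0 in (36,38,40,42,44): print(x0,proj(q,[S(x0,-12,6),S(x0,-12,10)]).round(1).tolist())
E
```

```text
rear [-40.382834    -0.82276288   6.        ]
264 [(222, np.int64(544)), (223, np.int64(518)), (224, np.int64(476)), (225, np.int64(433)), (226, np.int64(429)), (227, np.int64(472)), (228, np.int64(499)), (229, np.int64(500)), (230, np.int64(510)), (231, np.int64(505)), (232, np.int64(427)), (233, np.int64(337)), (234, np.int64(375)), (235, np.int64(422)), (236, np.int64(427)), (237, np.int64(422)), (238, np.int64(404)), (239, np.int64(325)), (240, np.int64(225)), (241, np.int64(197)), (242, np.int64(240)), (243, np.int64(351)), (244, np.int64(419)), (245, np.int64(441))]
270 [(222, np.int64(549)), (223, np.int64(525)), (224, np.int64(496)), (225, np.int64(454)), (226, np.int64(448)), (227, np.int64(478)), (228, np.int64(499)), (229, np.int64(515)), (230, np.int64(554)), (231, np.int64(570)), (232, np.int64(460)), (233, np.int64(279)), (234, np.int64(333)), (235, np.int64(427)), (236, np.int64(442)), (237, np.int64(432)), (238, np.int64(411)), (239, np.int64(380)), (240, np.int64(372)), (241, np.int64(325)), (242, np.int64(282)), (243, np.int64(349)), (244, np.int64(409)), (245, np.i
[... 698 characters left out ...]
18)), (229, np.int64(522)), (230, np.int64(526)), (231, np.int64(525)), (232, np.int64(481)), (233, np.int64(425)), (234, np.int64(429)), (235, np.int64(436)), (236, np.int64(434)), (237, np.int64(432)), (238, np.int64(437)), (239, np.int64(433)), (240, np.int64(427)), (241, np.int64(458)), (242, np.int64(494)), (243, np.int64(545)), (244, np.int64(600)), (245, np.int64(610))]
t 25.3 tcp [549.   24.8 141.7] S [ 17.3  -0.3 121.7] F [ 0.08  0.22 -0.6 ] g 0.46 xax [ 0.069  0.998 -0.   ] z [-0.002 -0.    -1.   ] cmdyaw
36 [[271.3, 227.5], [271.2, 228.6]]
38 [[271.3, 229.3], [271.2, 230.5]]
40 [[271.4, 231.1], [271.2, 232.3]]
42 [[271.4, 232.9], [271.2, 234.1]]
44 [[271.4, 234.7], [271.3, 235.9]]
```

View pics/w18.png

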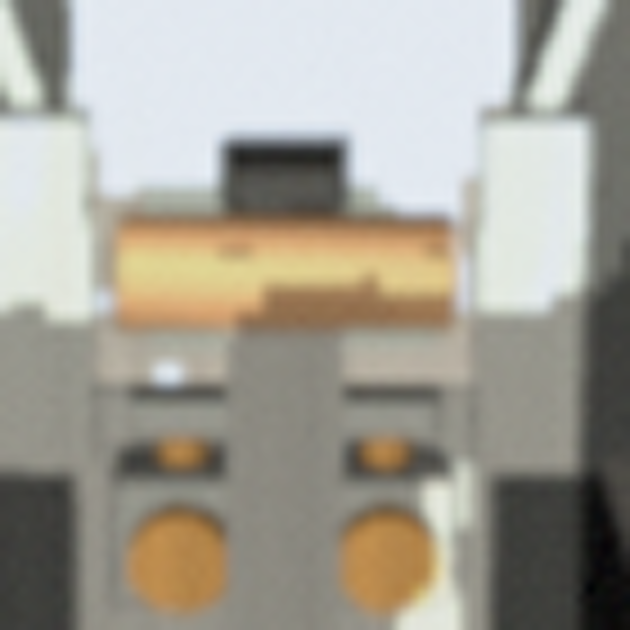

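```bash
python3 -m inch '[[[0,0,0],[0,0.15,0],46],[[0,0,0],[0,0.35,0],46],[[0,0,0],[0,0.55,0],46],[[0,0,0],[0,0.68,0],46],[[0,0,0],[0,0.68,0.2],46],[[0,0,0],[0,0.68,0.37],46],[[0,0,0],[0,0.68,0.37],46],[[0,0,0],[0,0.68,0.37],46],[[0,0,0],[0,0.68,0.37],46]]' ; python3 - <<'E'
from h import *
rep()
q=cams.camera("wrist");cv2.imwrite("pics/w19f.png",q["color"][:,:,::-1])
u=proj(q,[S(41,0,6)])[0];print(u)
x,y=int(u[0])-35,int(u[1])-35
crop(q,x,y,70,70,8,"w19",None)
print(proj(q,[S(41,12,6),S(41,12,10),S(41,12,0),S(42,12,6)]))
E
```

```text
t: 26.2
tool_pos: [652.5, 17.9, 88.4]
ee_rot: [2.296, 2.143, 0.002]
contact_force: [0.1, -0.2, 0.1]
grip_width: 0.463
t 26.2 tcp [652.5  17.9  88.4] S [121.1  -0.   68.4] F [ 0.08 -0.15  0.05] g 0.463 xax [0.069 0.998 0.   ] z [ 0.002 -0.    -1.   ] cmdyaw
[282.89141413 128.31310682]
[[298.11466305 128.32630416]
 [298.40054138 128.21278895]
 [297.70325778 128.489663  ]
 [298.09415211 129.64578249]]
```

View pics/w19.png

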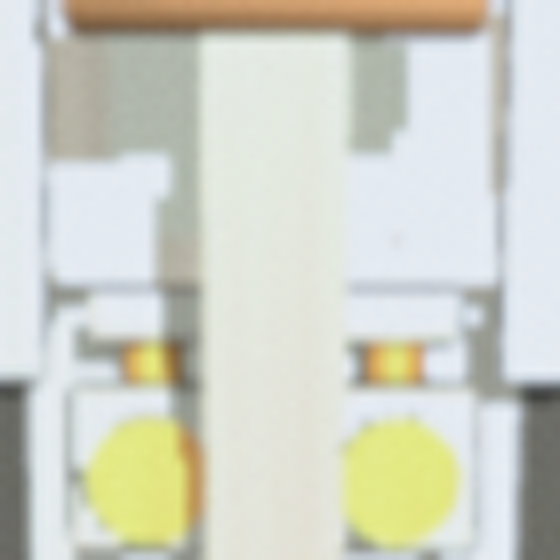

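```bash
python3 -m inch '[[[0,0,0],[0,0,-0.2],46],[[0,0,0],[0,0,-0.4],46],[[0,0,0],[0,0,-0.4],46],[[0,0,0],[0,0,-0.4],46]]'; python3 - <<'E'
from h import *
rep(); print(manip.job_done())
E
```

```text
t: 26.65
tool_pos: [652.6, 18.1, 149.3]
ee_rot: [2.295, 2.142, 0.004]
contact_force: [0.1, -0.2, -0.6]
grip_width: 0.463
t 26.65 tcp [652.6  18.1 149.3] S [121.2   0.2 129.3] F [ 0.07 -0.2  -0.57] g 0.463 xax [0.069 0.998 0.001] z [ 0.003  0.    -1.   ] cmdyaw
the job is handed in; nothing more can be done
None
```

The plate is loaded under the clip and the job is handed in at about 27 s. No verdict was reported, so what follows rests on my own readings and pictures.

- **Clip up:** I lifted the spring clip by its bar to its upper stop. It stayed up after I let go.
- **Plate in:** I carried the narrow plate by its tab and slid it into the lane. It met the stop with the wrist reading about 7.5 N, and I held it there at least 0.5 s. I eased back to about 4 N before letting go.
- **Clip down:** I guided the clip back along its arc at roughly 0.5 rad/s until its toe met the plate. The wrist briefly read 12 N there. With the spring's pull added, I estimate about 15 N on the plate, below the 20 N limit. I backed off to about 2 N and released.

**Last checks:** A straight-down close-up showed the plate's front edge flush with the stop pad, with only a hairline visible. The plate was straight and centred in the lane. The clip was down on it, and the gripper was clear with wrist force near zero.

**What I could not confirm:** The clip's final angle and pressing force were judged only from position, pictures and the wrist force. The bar met the plate about 1 to 2 mm lower than the geometry predicted, probably from slip of the bar in the grip. The wrist camera and the tool frame also disagreed by about 1.2 mm sideways, and I corrected for that. I took no final picture of the bystanders, and I noticed no sign of contact with any of them.

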